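# Unhook washed instruments and sort them into steriliser trays

### The arm

A 7-joint arm with a two-finger parallel gripper is mounted at the origin on the work surface. World frame = base frame: x ahead of the robot, y to its left, z up, the work surface at z = 0. Lengths are in m, angles in rad, forces in N, time in s.
With the tool pointing down it reaches from about 0.425 to 0.925 m from the base axis. Payload 6.8 kg.
Tool frame: the origin (TCP) lies on the centre line of the jaws, within the pads' length; the fingertips stand 11 mm ahead of it and the grasp point (between the pads) lies 8 mm behind it; z points along the fingers, y is the direction in which the jaws open and shut (so a half turn about z gives the same grasp; the last joint's range is limited). The gripper opens to 85 mm and grips with 20 to 120 N. Pads are 22 mm wide; open, the fingers measure 114 mm over their backs; the gripper's body (76 mm by 85 mm) begins 54 mm behind the grasp point. The pads swing forward as they close: fully open they stand 13 mm farther back than shut.
Start: joints at [0.998, 0.477, 0.022, 1.555, -0.011, 1.109, -0.083], TCP at [0.303, -0.603, 0.213] pointing down, gripper open.
Joint ranges: [-2.96, 2.96], [-0.34, 2.1], [-1.41, 1.46], [0.24, 2.44], [-1.37, 4.51], [0.17, 1.92], [-2.96, 2.96]. Speed limits (rad/s): [2.39, 2.39, 3.14, 3.14, 3.14, 3.14, 3.14].

### API

Orientations are given as a rotation vector (axis times angle).
In Python, from bench import r gives the robot as it stands.
- The arm moves only by the tool send_rows, never from a script. Its argument "deltas" is a list of rows, each a list of 7 numbers: the opening, from 0 (shut) to 1 (fully open), then the shift along the tool's x, y, z as a fraction of full scale, then the turn, a rotation vector about the tool's x, y, z as a fraction of full scale. In form: [[hand, x, y, z, ax, ay, az], ...]. A call has 1 to 20 rows; each row is the pose to reach, as a shift and turn from the pose commanded when the call began, along the tool's axes at that moment, turning the shorter way round; what a row does not reach only later rows make up. Full scale, the value 1, is 150 mm for a shift and 180 degrees for a turn. A row lasts 1/12 s, in which the tool goes at most 41.7 mm and 7.16 degrees, less where a joint would pass 70% of its speed; a pose out of reach is approached as far as the arm can. A call with a number of a shift or a turn outside -1 to 1 is refused whole. A call with a gripper value outside its range is refused whole. The fingers move at their own pace and stop on an object; "squeeze" is the grip in N (left out, the last holds). Time passes only in rows, so rows that repeat a pose let the fingers close. It gives the time, the measured TCP pose, the force and the opening at its end, in the units of the state.
- r.get_obs(): the state, without advancing time (a new reading comes with each control period).
- r.grab_frame(name): name is "scene" or "top" or "wrist"; returns a dict with "pixels" (420x560x3 uint8, red, green, blue), "camera_matrix" (3x3 intrinsics, pixels), "rvec" (rotation vector, rad) and "tvec" (3), from world to camera coordinates, as OpenCV has them. Camera axes: x right, y down, z forward; pixel columns grow to the right and rows downward; lengths in m; the calibration is good to about 2 mm. A picture is of the moment at which its call begins. There is no depth.
- r.hand_in(): hands the job in, once; it reports no verdict.
The state is a dict: "clock": time; "joints": joint angles; "qvel": joint speeds; "tau": joint torques, N m; "tcp_pos": TCP position; "orientation": TCP orientation; "contact_force": force on the tool from outside, world axes, zero at the start; "moment": the same for the moment, N m; "grip_width": finger opening in m.
Only numpy, scipy, OpenCV 4.12 (cv2) and the standard library are available. Lean on these libraries where they do the work, as an engineer would, in place of code of your own. Each camera call takes 0.05 s, during which the arm holds its last target. There are 200 camera calls.

### The job

The washed steel instruments on the bench are caught in one another: twist each bone hook out of the retractor window it is caught in. Lay every bone hook in the tray that already holds a bone hook and every window retractor in the tray that already holds a retractor, each lying flat on the tray floor and none on top of another. Leave the two instruments already in the trays and the other things on the bench where they are.

Things in the scene. Friction and masses are not known exactly. Their poses are not given: they have to be found in the camera images.
- hook1_grip (a point): bone hook, plain steel, lying hook down. Point in its ribbed bar handle (63 long, 14 wide, 26 mm high), half-way up (13 mm), near its centre of mass; the handle runs from 35 mm behind it to 28 mm ahead. Own x along the handle to the hook, z up. A 6 mm round shank runs level on to the leg, 20 to 26 mm above the underside. 0.14 kg. May be absent; starts caught in retractor1's window if that is there
- hook1_leg (a point): foot of hook1's upright 6 mm round leg (on its axis, at the underside), 80 mm ahead (+x) of its grip point, same axes. A 6 mm thick toe (0 to 6 mm above the underside) turns back from it towards the handle, tip 21 mm behind the leg's axis. At the start the leg stands in the window with the toe under the retractor's -y rail and the handle out sideways, about square to the retractor
- retractor1_grip (a point): window retractor, plain steel, 120 long, 32 mm wide. Point half-way up (9 mm) in its solid shank (12 wide, 18 mm high, graspable over 49 mm). Own x to the blade (upright plate 30 wide, 30 mm high, 28 mm ahead), z up; the other end, 90 mm behind, is the window. The overall middle is 30 mm behind the point. 0.16 kg. May be absent
- retractor1_window (a point): centre of retractor1's window, at its underside, 57 mm behind (-x) its grip point, same axes: a through slot 18 wide (y), 50 mm long (x) between 7 mm wide rails that stand 10 to 16 mm above the underside; end blocks 16 mm high. The hook (24 mm, toe to leg) is longer than the slot is wide: lift 2 mm, turn flat about the leg until the handle points out over the window end, then it lifts out
- hook2_grip (a point): bone hook like hook1, same point and axes; starts caught in retractor2's window if that is there. May be absent
- hook2_leg (a point): foot of hook2's leg, as hook1_leg
- retractor2_grip (a point): window retractor like retractor1, same point and axes. May be absent
- retractor2_window (a point): centre of retractor2's window, as retractor1_window
- hook3_grip (a point): bone hook like hook1, same point and axes; starts caught in retractor3's window if that is there. May be absent
- hook3_leg (a point): foot of hook3's leg, as hook1_leg
- retractor3_grip (a point): window retractor like retractor1, same point and axes. May be absent
- retractor3_window (a point): centre of retractor3's window, as retractor1_window
- sample_hook_grip (a point): the same point on a further bone hook like hook1, already lying in one of the two trays: it marks the tray for bone hooks. To be left alone
- sample_retractor_grip (a point): the same point on a further retractor like retractor1, already lying in the other tray: it marks the tray for retractors. To be left alone
- tray_left: left-hand (+y) fixed aluminium tray, outside 220 mm (its x) by 156 mm (its y), 18 mm high, walls and floor 3 mm. Origin at the centre of its underside. One instrument already lies in it along its y near its -x (robot) edge; the floor from x = -35 to +107 mm is free
- tray_right: right-hand (-y) tray, the same as tray_left
- bottle: bystander: disinfectant bottle, 64 mm across, 170 mm high, origin at the centre of its underside
- gallipot: bystander: steel bowl, 80 mm across, 45 mm high, origin at the centre of its underside
- pouches: bystander: cardboard box 100 x 160 x 35 mm, origin at the centre of its underside

How it is judged:
By the outcome, as a careful person would: the job done as asked, in the order asked, and still so for the second after the job is handed in, with the robot touching nothing.
Of retractor1, retractor2, retractor3, hook1, hook2, hook3 only 4 to 6 are there at a start; the rules pass over those that are not, and their reading is None.
At some moment in a run one of retractor1, retractor2, retractor3, hook1, hook2, hook3 may be knocked a few centimetres aside while the robot is not near it.
Once in a run the grip may slacken for a moment while it holds something.
It also fails if it takes over 210 s, if anything falls off the work surface, if the arm or the gripper's body presses on something with over 40 N, if the wrist force passes 120 N, or if a joint passes its speed limit or range.

## Working session

There is one attempt and no reset: what is moved stays moved. The work goes in short steps, Python scripts to look and compute and a tool call to move; the robot and the scene stay as the last step left them, time stands still between calls to the robot, and variables do not carry over. Pictures are saved under pics/ and viewed, about 12 in all and at most 16, crops included, and the job is handed in when it is done.

Besides the shell and the picture viewer there is one more tool, called after "Call:" by a JSON object that holds its "api" and its "payload". send_rows: Moves the arm, as the interface text tells. Shift numbers are shares of 150 mm and turn numbers shares of 180 degrees, none past 1 either way. Its arguments: {"type":"object","properties":{"deltas":{"type":"array","items":{"type":"array","items":{"type":"number"}}},"squeeze":{"type":"number"}},"required":["deltas"]}

```bash
ls; mkdir -p pics; cat > h.py <<'E'
import numpy as np, cv2
from bench import r
from scipy.spatial.transform import Rotation as R
def snap(cam,name,crop=None,scale=1):
    f=r.grab_frame(cam); im=cv2.cvtColor(np.array(f["pixels"]),cv2.COLOR_RGB2BGR)
    cv2.imwrite(f"pics/{name}_raw.png",im)
    np.savez(f"pics/{name}.npz",K=f["camera_matrix"],rv=f["rvec"],tv=f["tvec"])
    if crop: x0,y0,x1,y1=crop; im=im[y0:y1,x0:x1]
    im=cv2.resize(im,None,fx=scale,fy=scale,interpolation=cv2.INTER_CUBIC)
    cv2.imwrite(f"pics/{name}.png",im)
def cal(name):
    d=np.load(f"pics/{name}.npz"); return np.array(d["K"],float),np.array(d["rv"],float).ravel(),np.array(d["tv"],float).ravel()
def px(name,uv,z):
    K,rv,tv=cal(name); Rm=R.from_rotvec(rv).as_matrix(); c=-Rm.T@tv
    d=Rm.T@np.linalg.inv(K)@np.array([uv[0],uv[1],1.]); return c+d*(z-c[2])/d[2]
def proj(name,P):
    K,rv,tv=cal(name); return cv2.projectPoints(np.array(P,float).reshape(-1,3),rv,tv,K,None)[0].reshape(-1,2)
def crop(name,out,c,s):
    im=cv2.imread(f"pics/{name}_raw.png"); x0,y0,x1,y1=c
    cv2.imwrite(f"pics/{out}.png",cv2.resize(im[y0:y1,x0:x1],None,fx=s,fy=s,interpolation=cv2.INTER_CUBIC))
E
python3 - <<'E'
from h import *
o=r.get_obs(); print(o)
snap("top","t0",None,1.4)
snap("scene","s0",None,1.4)
for n in("t0","s0"):
    K,rv,tv=cal(n); print(K,-R.from_rotvec(rv).as_matrix().T@tv)
E
```

```text
pics
{'clock': 0.0, 'joints': array([ 0.9979058 ,  0.4777859 ,  0.02231113,  1.55645052, -0.01148719,
        1.10928383, -0.08313255]), 'qvel': array([-0.00135653,  0.00023158, -0.00072351, -0.00043886, -0.00012802,
        0.00176516, -0.00034285]), 'tau': array([ 3.51107255e-04, -5.96451187e+01,  1.60841502e+00, -2.81198752e+01,
        1.24693671e-02,  9.20890277e-03,  2.68908241e-05]), 'tcp_pos': array([ 0.30227898, -0.60284065,  0.2123351 ]), 'orientation': array([-3.05546127e+00, -7.23172766e-01,  8.50183003e-04]), 'contact_force': array([0.45991793, 0.04809303, 0.10182985]), 'moment': array([-0.03876123,  0.01935003, -0.01914382]), 'grip_width': 0.08552913403914186}
[[444.85182115   0.         273.66326548]
 [  0.         444.85182115 203.73186061]
 [  0.           0.           1.        ]] [0.37078456 0.02283737 1.01004734]
[[398.25432569   0.         278.86140279]
 [  0.         398.25432569 212.50933209]
 [  0.           0.           1.        ]] [1.03632661 0.59223559 0.94250532]
```

View pics/t0.png

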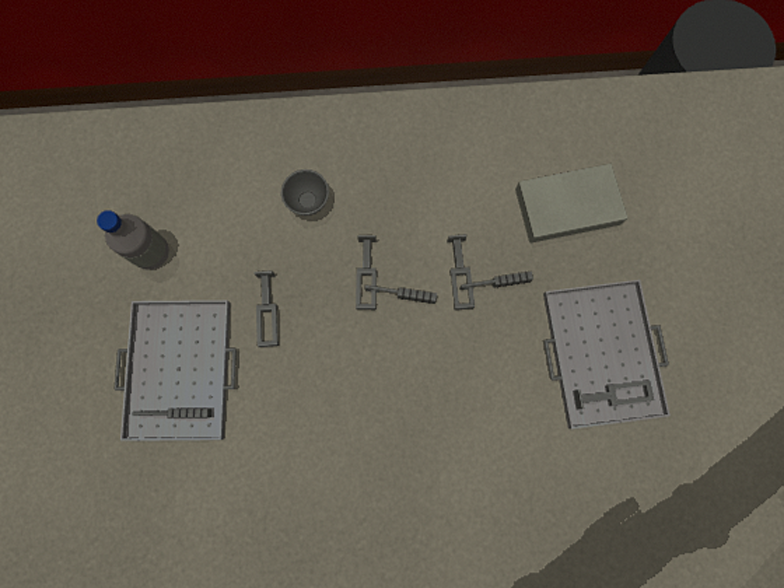

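The top view shows three retractors: a lone one at (265,310), and two with hooks caught at (367,290) and (460,285). The left tray (177,370) holds the hook sample and the right tray (605,355) the retractor sample. I'll enlarge the crops next.

```bash
python3 - <<'E'
from h import *
crop("t0","c1",(170,155,395,260),3.5)
crop("t0","c2",(70,190,490,325),1.9)
E
```

```text
(no output)
```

View pics/c1.png

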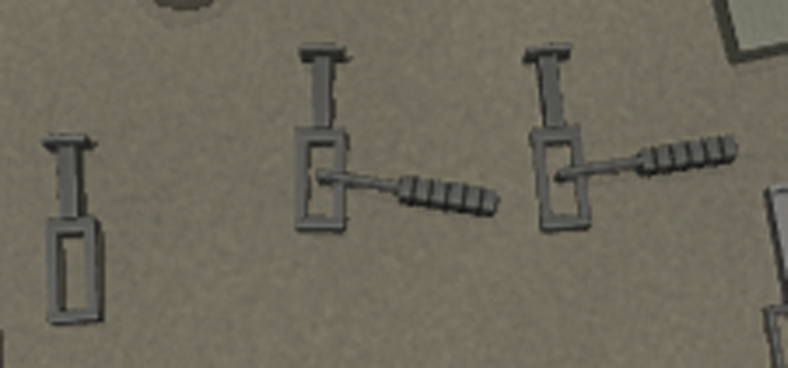

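View pics/c2.png

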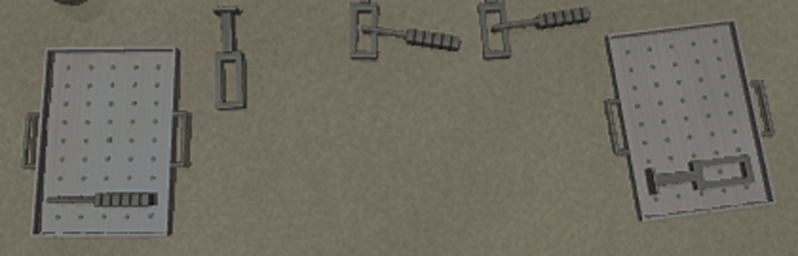

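```bash
python3 - <<'E'
from h import *
a=lambda u,v:(170+(u+.5)/3.5-.5,155+(v+.5)/3.5-.5)
b=lambda u,v:(70+(u+.5)/1.9-.5,190+(v+.5)/1.9-.5)
d=np.degrees
for n,bl,j,e in[("RA",(68,142),(73,220),(75,320)),("RB",(323,52),(322,128),(320,230)),("RC",(547,53),(556,130),(565,230))]:
    B=px("t0",a(*bl),.03);J=px("t0",a(*j),.016);E=px("t0",a(*e),.016)
    x=(B-E)[:2];L=np.linalg.norm(x);x/=L
    print(n,B.round(4),J.round(4),E.round(4),"L",L.round(4),"JE",np.linalg.norm(J-E).round(4),"yaw",d(np.arctan2(x[1],x[0])).round(1),"grip",(E[:2]+x*.09).round(4),"win",(E[:2]+x*.033).round(4))
for n,l,s,e in[("HB",(322,176),(400,188),(496,203)),("HC",(561,175),(638,160),(737,150))]:
    Lg=px("t0",a(*l),.026);S=px("t0",a(*s),.026);E=px("t0",a(*e),.026)
    x=(Lg-E)[:2];L=np.linalg.norm(x);x/=L
    print(n,Lg.round(4),S.round(4),E.round(4),"L",L.round(4),"h",np.linalg.norm(S-E).round(4),"yaw",d(np.arctan2(x[1],x[0])).round(1),"grip",(E[:2]+x*.035).round(4))
for n,c in[("TL",[(47,50),(178,48),(168,236),(31,235)]),("TR",[(606,37),(733,22),(771,202),(641,219)])]:
    P=np.array([px("t0",b(*q),.018) for q in c])
    print(n,P.round(3)[:,:2].tolist(),P.mean(0).round(4),[np.linalg.norm(P[i]-P[(i+1)%4]).round(3) for i in range(4)])
    x=P[0]+P[1]-P[2]-P[3];print(d(np.arctan2(x[1],x[0])))
o=r.get_obs();print(R.from_rotvec(o['orientation']).as_matrix().round(3))
E
```

```text
RA [0.6197 0.1995 0.03  ] [0.5709 0.2002 0.016 ] [0.5056 0.2007 0.016 ] L 0.1141 JE 0.0653 yaw -0.6 grip [0.5956 0.1997] win [0.5386 0.2004]
RB [0.6689 0.0309 0.03  ] [0.6212 0.035  0.016 ] [0.5533 0.0405 0.016 ] L 0.116 JE 0.0682 yaw -4.7 grip [0.643  0.0331] win [0.5862 0.0378]
RC [ 0.6581 -0.1155  0.03  ] [ 0.6093 -0.1185  0.016 ] [ 0.5424 -0.118   0.016 ] L 0.1158 JE 0.0669 yaw 1.2 grip [ 0.6324 -0.1161] win [ 0.5754 -0.1173]
HB [0.5868 0.0368 0.026 ] [ 0.5754 -0.0129  0.026 ] [ 0.5613 -0.0739  0.026 ] L 0.1136 h 0.0626 yaw 77.0 grip [ 0.5692 -0.0398]
HC [ 0.5768 -0.1174  0.026 ] [ 0.5833 -0.1682  0.026 ] [ 0.5855 -0.233   0.026 ] L 0.1158 h 0.0648 yaw 94.3 grip [ 0.5829 -0.1981]
TL [[0.589, 0.417], [0.58, 0.261], [0.363, 0.276], [0.374, 0.432]] [0.4766 0.3464 0.018 ] [np.float64(0.157), np.float64(0.218), np.float64(0.156), np.float64(0.215)]
-3.8306437736531884
TR [[0.559, -0.251], [0.566, -0.406], [0.353, -0.416], [0.345, -0.265]] [ 0.4557 -0.3343  0.018 ] [np.float64(0.155), np.float64(0.213), np.float64(0.152), np.float64(0.214)]
3.2110925810011044
[[ 0.894  0.448 -0.001]
 [ 0.448 -0.894  0.001]
 [-0.    -0.002 -1.   ]]
```

View pics/s0.png

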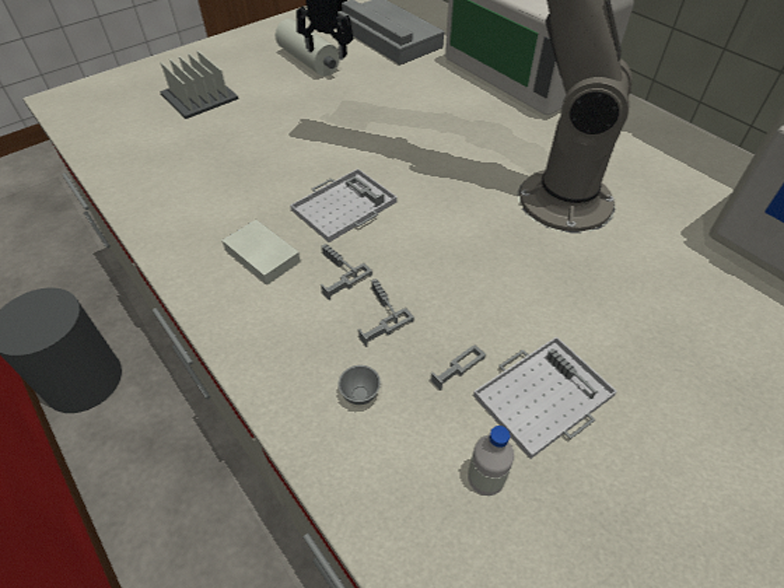

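The scene view confirms the layout: two caught pairs in the middle, one lone retractor, and the bystanders clear of the paths. I'll approach the right-hand pair (HC) first.

Call:
{"api": "send_rows", "payload": {"deltas": [[0.5, 0.48, -0.26, 0, 0, 0, 0], [0.5, 0.96, -0.52, 0, 0, 0, 0], [0.5, 0.96, -0.52, 0, 0, 0, 0], [0.5, 0.96, -0.52, 0, 0, 0, 0], [0.5, 0.96, -0.52, 0, 0, 0, 0]], "squeeze": 60}}

```text
clock: 0.52
tcp_pos: [0.4033, -0.4603, 0.213]
orientation: [-3.048, -0.741, -0.006]
contact_force: [0.3, 1.5, -0.1]
grip_width: 0.043
```

Call:
{"api": "send_rows", "payload": {"deltas": [[0.5, 0.48, -0.26, 0, 0, 0, 0], [0.5, 0.96, -0.52, 0, 0, 0, 0], [0.5, 0.96, -0.52, 0, 0, 0, 0], [0.5, 0.96, -0.52, 0, 0, 0, 0], [0.5, 0.96, -0.52, 0, 0, 0, 0]]}}

```text
clock: 0.93
tcp_pos: [0.496, -0.3255, 0.2132]
orientation: [-3.049, -0.742, -0.006]
contact_force: [1.3, 0.9, 0.5]
grip_width: 0.0428
```

Call:
{"api": "send_rows", "payload": {"deltas": [[0.5, 0.96, -0.52, 0, 0, 0, -0.376], [0.5, 0.96, -0.52, 0, 0, 0, -0.376], [0.5, 0.96, -0.52, 0, 0, 0, -0.376], [0.5, 0.96, -0.52, 0, 0, 0, -0.376], [0.5, 0.96, -0.52, 0, 0, 0, -0.376], [0.5, 0.96, -0.52, 0, 0, 0, -0.376], [0.5, 0.96, -0.52, 0, 0, 0, -0.376], [0.5, 0.96, -0.52, 0, 0, 0, -0.376], [0.5, 0.96, -0.52, 0, 0, 0, -0.376], [0.5, 0.96, -0.52, 0, 0, 0, -0.376], [0.5, 0.96, -0.52, 0, 0, 0, -0.376], [0.5, 0.96, -0.52, 0, 0, 0, -0.376]]}}

```text
clock: 1.93
tcp_pos: [0.5835, -0.2011, 0.2129]
orientation: [-2.139, -2.3, 0.0]
contact_force: [0.1, -0.1, 0.2]
grip_width: 0.0426
```

```bash
cat >> h.py <<'E'
def st():
    o=r.get_obs(); M=R.from_rotvec(o['orientation']).as_matrix()
    yaw=np.degrees(np.arctan2(M[1,0],M[0,0]))
    print("t%.1f"%o['clock'],"p",o['tcp_pos'].round(4),"yaw %.1f"%yaw,"zax",M[:,2].round(3),"F",o['contact_force'].round(1),"w %.4f"%o['grip_width'],"j",o['joints'].round(2)); return o,M,yaw
def plan(p,yaw=None):
    "rows fraction to world TCP p, tool x yaw (deg), tool down"
    o,M,y0=st(); yaw=y0 if yaw is None else yaw
    c,s=np.cos(np.radians(yaw)),np.sin(np.radians(yaw))
    T=np.array([[c,s,0],[s,-c,0],[0,0,-1.]])
    print("->",np.round(p,4),"%.1f"%yaw,"rows",np.round(np.r_[M.T@(np.array(p)-o['tcp_pos'])/.15,R.from_matrix(M.T@T).as_rotvec()/np.pi],3).tolist())
E
python3 - <<'E'
from h import *
st(); snap("wrist","w1",None,1.4)
E
```

```text
t1.9 p [ 0.5835 -0.2011  0.2129] yaw 94.2 zax [-0.001  0.    -1.   ] F [ 0.1 -0.1  0.2] w 0.0426 j [ 0.51  0.41 -0.37  1.68  0.16  1.08  0.16]
```

View pics/w1.png

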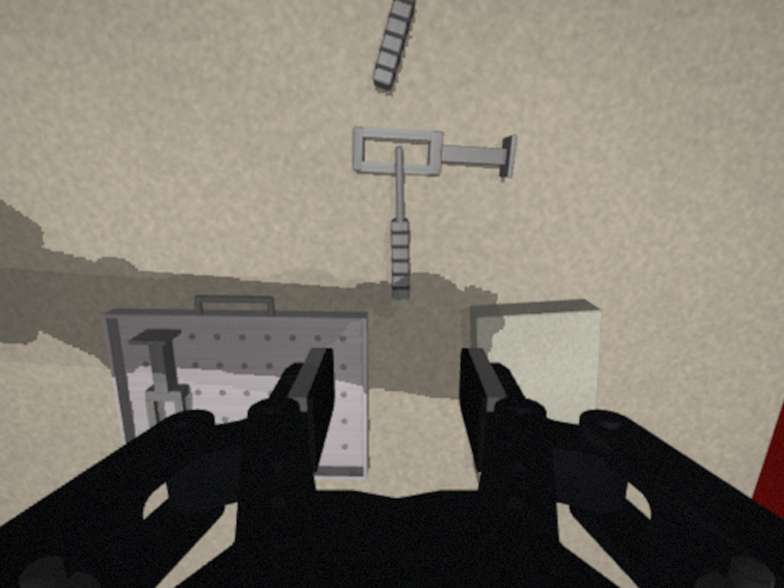

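The wrist view looks along the handle. HC's leg is at (400,150), its handle spans (400,222) to (400,294), retractor C's window end is at (354,150) and its blade at (509,157).

```bash
python3 - <<'E'
from h import *
a=lambda u,v:((u+.5)/1.4-.5,(v+.5)/1.4-.5)
for p,z in[((400,150),.026),((400,222),.026),((401,291),.026),((355,150),.016),((442,153),.016),((398,133),.016),((398,170),.016),((508,136),.03)]: print(p,px("w1",a(*p),z).round(4))
L=px("w1",a(400,150),.026);E=px("w1",a(401,291),.026);x=L-E;print(np.degrees(np.arctan2(x[1],x[0])),np.linalg.norm(x),L-.08*x/np.linalg.norm(x))
plan([.583,-.199,.06],94.3)
E
```

```text
(400, 150) [ 0.5796 -0.1199  0.026 ]
(400, 222) [ 0.5836 -0.1725  0.026 ]
(401, 291) [ 0.5885 -0.2271  0.026 ]
(355, 150) [ 0.5456 -0.122   0.016 ]
(442, 153) [ 0.6116 -0.1193  0.016 ]
(398, 133) [ 0.5772 -0.1074  0.016 ]
(398, 170) [ 0.5792 -0.1342  0.016 ]
(508, 136) [ 0.6568 -0.1048  0.03  ]
94.74584698879713 0.10749953150455258 [ 0.58622852 -0.1996619   0.026     ]
t2.0 p [ 0.5836 -0.201   0.213 ] yaw 94.2 zax [-0.  0. -1.] F [-0.3  0.  -0.5] w 0.0427 j [ 0.51  0.41 -0.37  1.68  0.16  1.08  0.16]
-> [ 0.583 -0.199  0.06 ] 94.3 rows [0.013, -0.003, 1.02, -0.0, -0.0, -0.001]
```

Call:
{"api": "send_rows", "payload": {"deltas": [[0.45, 0.013, 0.006, 0.25, 0, 0, 0], [0.45, 0.013, 0.006, 0.5, 0, 0, 0], [0.45, 0.013, 0.006, 0.75, 0, 0, 0], [0.45, 0.013, 0.006, 0.99, 0, 0, 0], [0.45, 0.013, 0.006, 0.99, 0, 0, 0], [0.45, 0.013, 0.006, 0.99, 0, 0, 0]]}}

```text
clock: 2.48
tcp_pos: [0.5832, -0.1982, 0.0636]
orientation: [-2.135, -2.3, 0.003]
contact_force: [-0.1, 0.4, 0.1]
grip_width: 0.0387
```

Call:
{"api": "send_rows", "payload": {"deltas": [[0.45, 0, 0, 0.15, 0, 0, 0], [0.45, 0, 0, 0.25, 0, 0, 0], [0.45, 0, 0, 0.334, 0, 0, 0], [0.45, 0, 0, 0.334, 0, 0, 0], [0.45, 0, 0, 0.334, 0, 0, 0], [0.45, 0, 0, 0.334, 0, 0, 0]]}}

```text
clock: 2.98
tcp_pos: [0.586, -0.1989, 0.0165]
orientation: [2.135, 2.301, 0.002]
contact_force: [0.4, -0.4, -0.2]
grip_width: 0.0384
```

Call:
{"api": "send_rows", "payload": {"deltas": [[0.3, 0, 0, 0, 0, 0, 0], [0.2, 0, 0, 0, 0, 0, 0], [0.1, 0, 0, 0, 0, 0, 0], [0, 0, 0, 0, 0, 0, 0], [0, 0, 0, 0, 0, 0, 0], [0, 0, 0, 0, 0, 0, 0], [0, 0, 0, 0, 0, 0, 0]], "squeeze": 60}}

```text
clock: 3.57
tcp_pos: [0.5846, -0.1986, 0.0147]
orientation: [-2.136, -2.303, -0.0]
contact_force: [-0.7, 0.1, -0.6]
grip_width: -0.0001
```

```bash
python3 - <<'E'
from h import *
st(); snap("wrist","w2",None,1.4)
E
```

```text
t3.6 p [ 0.5846 -0.1986  0.0147] yaw 94.3 zax [-0.  0. -1.] F [-0.7  0.1 -0.6] w -0.0001 j [ 0.46  0.64 -0.31  1.82  0.28  0.72  0.07]
```

View pics/w2.png

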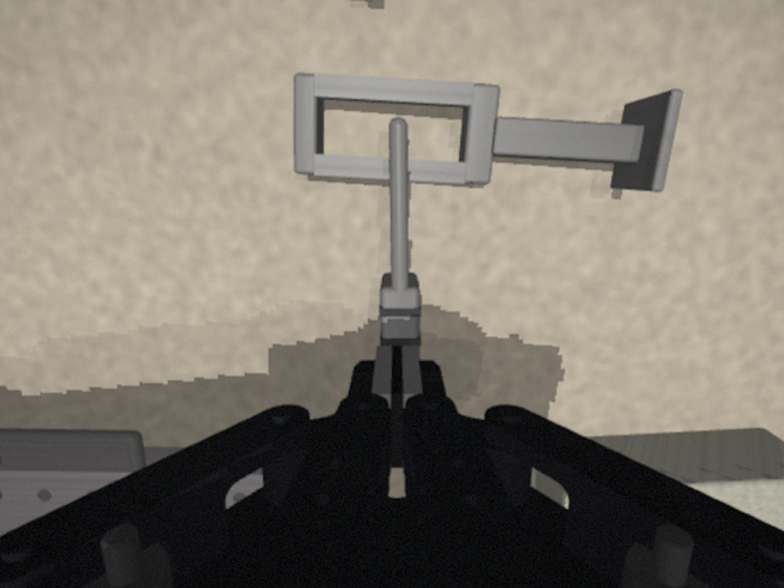

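```bash
python3 - <<'E'
from h import *
a=lambda u,v:((u+.5)/1.4-.5,(v+.5)/1.4-.5)
for p,z in[((398,122),.026),((400,287),.026),((382,310),.026),((418,310),.026),((294,125),.016),((500,130),.016),((378,395),.026),((414,395),.026),((395,345),.026)]: print(p,px("w2",a(*p),z).round(4))
o=r.get_obs();print(proj("w2",[[.5846,-.1986,.0147],[.5846,-.1986,.022],[.5846,-.1986,.0037]])*1.4)
crop("w2","w2c",(240,180,330,320),4.2)
E
```

```text
(398, 122) [ 0.5789 -0.1186  0.026 ]
(400, 287) [ 0.5837 -0.1715  0.026 ]
(382, 310) [ 0.5781 -0.1802  0.026 ]
(418, 310) [ 0.5906 -0.1793  0.026 ]
(294, 125) [ 0.5443 -0.1211  0.016 ]
(500, 130) [ 0.6131 -0.1175  0.016 ]
(378, 395) [ 0.5788 -0.2129  0.026 ]
(414, 395) [ 0.592  -0.2118  0.026 ]
(395, 345) [ 0.5836 -0.1928  0.026 ]
[[396.46774514 348.10777069]
 [396.43512196 355.59142283]
 [396.51215324 337.92069801]]
```

View pics/w2c.png

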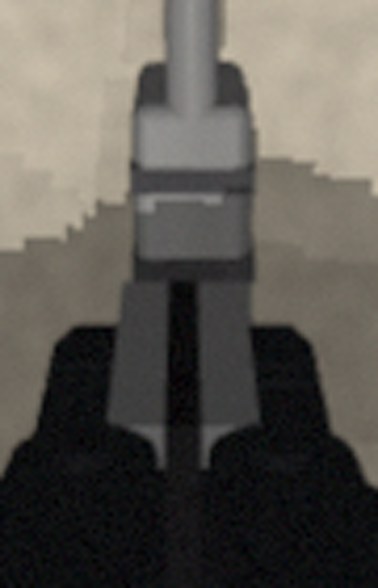

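```bash
python3 - <<'E'
from h import *
a=lambda u,v:((u+.5)/1.4-.5,(v+.5)/1.4-.5)
for z in(.004,.01,.02,.026,.03,.04): print(z,px("w2",a(376,346),z).round(4),px("w2",a(416,346),z).round(4),px("w2",a(375,380),z).round(4))
K,rv,tv=cal("w2");Rm=R.from_rotvec(rv).as_matrix();print(-Rm.T@tv,Rm[2])
st()
E
```

```text
0.004 [ 0.5764 -0.2025  0.004 ] [ 0.5927 -0.2013  0.004 ] [ 0.577  -0.2177  0.004 ]
0.01 [ 0.5765 -0.2001  0.01  ] [ 0.5923 -0.1989  0.01  ] [ 0.5771 -0.2148  0.01  ]
0.02 [ 0.5768 -0.1961  0.02  ] [ 0.5915 -0.195   0.02  ] [ 0.5773 -0.2099  0.02  ]
0.026 [ 0.5769 -0.1937  0.026 ] [ 0.5911 -0.1927  0.026 ] [ 0.5774 -0.2069  0.026 ]
0.03 [ 0.577  -0.1921  0.03  ] [ 0.5908 -0.1911  0.03  ] [ 0.5774 -0.205   0.03  ]
0.04 [ 0.5772 -0.1881  0.04  ] [ 0.59   -0.1872  0.04  ] [ 0.5776 -0.2001  0.04  ]
[ 0.57994096 -0.13389973  0.17558688] [ 0.01792471 -0.25980388 -0.96549503]
t3.6 p [ 0.5846 -0.1986  0.0147] yaw 94.3 zax [-0.  0. -1.] F [ 0.9 -0.2 -0.1] w 0.0001 j [ 0.46  0.64 -0.31  1.82  0.28  0.72  0.07]
```

Call:
{"api": "send_rows", "payload": {"deltas": [[0, 0, 0, -0.013, 0, 0, 0], [0, 0, 0, -0.02, 0, 0, 0], [0, 0, 0, -0.02, 0, 0, 0], [0, 0, 0, -0.02, 0, 0, 0], [0, 0, 0, -0.02, 0, 0, 0]]}}

```text
clock: 4.03
tcp_pos: [0.5846, -0.1986, 0.0177]
orientation: [2.136, 2.303, 0.0]
contact_force: [0.5, 0.4, 0.4]
grip_width: 0.0
```

```bash
python3 - <<'E'
from h import *
st(); snap("wrist","w3",None,1)
A=cv2.imread("pics/w2_raw.png");B=cv2.imread("pics/w3_raw.png")
D=cv2.absdiff(A,B).max(2)
b=np.hstack([x[40:290,130:420] for x in(A,B)])
cv2.imwrite("pics/w3d.png",cv2.resize(b,None,fx=1.37,fy=1.37))
E
```

```text
t4.0 p [ 0.5846 -0.1986  0.0177] yaw 94.3 zax [ 0. -0. -1.] F [0.5 0.4 0.4] w 0.0000 j [ 0.46  0.64 -0.31  1.82  0.28  0.73  0.07]
```

View pics/w3d.png

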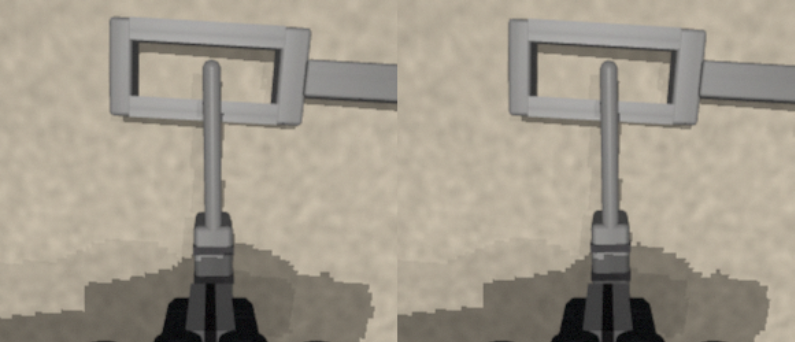

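```bash
python3 - <<'E'
from h import *
A=cv2.imread("pics/w2_raw.png",0);B=cv2.imread("pics/w3_raw.png",0)
def tr(x0,y0,x1,y1):
    T=A[y0:y1,x0:x1];S=B[y0-8:y1+8,x0-8:x1+8];m=cv2.matchTemplate(cv2.resize(S,None,fx=8,fy=8,interpolation=2),cv2.resize(T,None,fx=8,fy=8,interpolation=2),5)
    _,v,_,l=cv2.minMaxLoc(m);return round(v,3),l[0]/8-8,l[1]/8-8
for n,b in dict(handle=(265,195,305,246),leg=(272,78,297,100),winL=(203,45,240,135),winR=(325,50,362,140),blade=(430,55,495,145)).items():print(n,tr(*b))
K,rv,tv=cal("w2");
# predicted motion of points if static
p=px("w2",(285,220),.026);print("static handle",proj("w3",p)-[285,220]); p=px("w2",(284,86),.026);print("static leg",proj("w3",p)-[284,86])
p=px("w2",(215,90),.016);print("static winL",proj("w3",p)-[215,90])
E
```

```text
handle (0.968, -0.125, -1.625)
leg (0.983, -0.125, 0.75)
winL (0.982, 1.0, 0.5)
winR (0.978, -1.125, 0.375)
blade (0.988, -3.375, 0.375)
static handle [[-0.10394302 -1.83169733]]
static leg [[-0.0951209   0.71602663]]
static winL [[1.23056712 0.59084516]]
```

```bash
python3 - <<'E'
from h import *
a=lambda u,v:((u+.5)/1.4-.5,(v+.5)/1.4-.5)
# w1: TCP (.5836,-.201,.213), grip width .0427; visible pad tip inner corners
for z in(.20,.205,.21,.215,.22,.225,.23,.24,.25):
    p=px("w1",a(333,350),z);q=px("w1",a(461,350),z);print(z-.213,(np.linalg.norm(p-q)*1e3).round(1),((p+q)/2-[.5836,-.201,0]).round(4))
K,rv,tv=cal("w1");print(K[0,0],-R.from_rotvec(rv).as_matrix().T@tv-[.5836,-.201,.213])
E
```

```text
-0.012999999999999984 53.0 [ 0.0005 -0.006   0.2   ]
-0.008000000000000007 51.5 [ 0.0003 -0.004   0.205 ]
-0.0030000000000000027 50.0 [ 2.0e-04 -2.0e-03  2.1e-01]
0.0020000000000000018 48.5 [0.    0.    0.215]
0.007000000000000006 46.9 [-1.0e-04  2.1e-03  2.2e-01]
0.01200000000000001 45.4 [-2.00e-04  4.10e-03  2.25e-01]
0.017000000000000015 43.9 [-0.0004  0.0061  0.23  ]
0.026999999999999996 40.8 [-0.0007  0.0102  0.24  ]
0.037000000000000005 37.8 [-0.0009  0.0143  0.25  ]
321.144623163282 [-0.00446848  0.06457337  0.1608492 ]
```

The close missed. The fingers shut above the handle, and tracking shows the hook didn't move. The wrist geometry puts the real fingertips about 25 mm higher than the stated TCP geometry, so I'll check that in the scene camera before going lower.

Call:
{"api": "send_rows", "payload": {"deltas": [[0.3, 0, 0, 0, 0, 0, 0], [0.3, 0, 0, 0, 0, 0, 0], [0.3, 0, 0, 0, 0, 0, 0], [0.3, 0, 0, 0.05, 0, 0, 0], [0.3, 0, 0, 0.1, 0, 0, 0], [0.3, 0, 0, 0.1, 0, 0, 0], [0.3, 0, 0, 0.1, 0, 0, 0]]}}

```text
clock: 4.67
tcp_pos: [0.5838, -0.1984, 0.0017]
orientation: [-2.135, -2.302, 0.001]
contact_force: [0.5, -0.2, 1.3]
grip_width: 0.0256
```

```bash
python3 - <<'E'
from h import *
st(); snap("scene","s1"); snap("wrist","w4")
u=proj("s1",[.585,-.199,.0])[0];print(u, proj("s1",[[.585,-.199,-.008],[.585,-.199,.026]]))
x,y=int(u[0]),int(u[1])
A=cv2.resize(cv2.imread("pics/s1_raw.png")[y-45:y+30,x-50:x+50],(560,420),interpolation=2)
B=cv2.imread("pics/w4_raw.png")[150:300,200:360];B=cv2.resize(B,None,fx=2.8,fy=2.8,interpolation=2)
A=cv2.resize(A,(400,300));B=cv2.resize(B,(400,375));C=np.zeros((375,800,3),np.uint8);C[:300,:400]=A;C[:,400:]=B
cv2.imwrite("pics/sw.png",C)
E
```

```text
t4.7 p [ 0.5838 -0.1984  0.0017] yaw 94.3 zax [-0.002  0.001 -1.   ] F [ 0.5 -0.2  1.3] w 0.0256 j [ 0.45  0.66 -0.3   1.82  0.29  0.7   0.06]
[238.20458008 185.4024396 ] [[238.41164058 187.08901547]
 [237.51790457 179.80924175]]
```

View pics/sw.png

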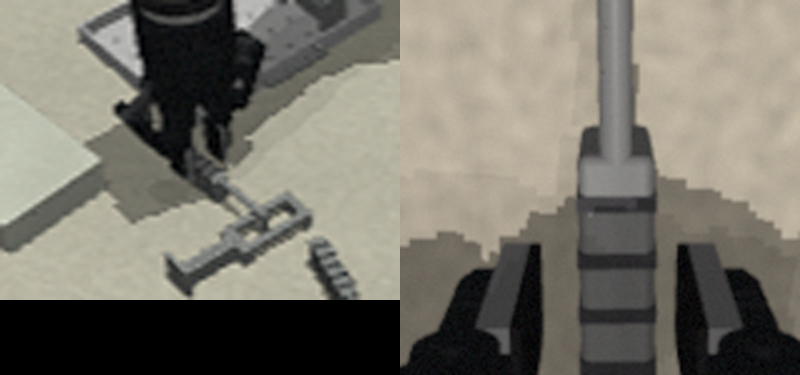

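The stated tool offset is off. With TCP z=0.0017 the tips only just reach the handle top, which puts the real tip about 21–25 mm above the reported TCP. I'll go 15 mm lower and close.

Call:
{"api": "send_rows", "payload": {"deltas": [[0.3, 0, 0, 0.04, 0, 0, 0], [0.3, 0, 0, 0.08, 0, 0, 0], [0.3, 0, 0, 0.1, 0, 0, 0], [0.3, 0, 0, 0.1, 0, 0, 0], [0.3, 0, 0, 0.1, 0, 0, 0]]}}

```text
clock: 5.18
tcp_pos: [0.5843, -0.1985, -0.0127]
orientation: [-2.136, -2.303, 0.001]
contact_force: [-0.3, 0.1, -0.4]
grip_width: 0.0255
```

Call:
{"api": "send_rows", "payload": {"deltas": [[0, 0, 0, 0, 0, 0, 0], [0, 0, 0, 0, 0, 0, 0], [0, 0, 0, 0, 0, 0, 0], [0, 0, 0, 0, 0, 0, 0], [0, 0, 0, 0, 0, 0, 0], [0, 0, 0, 0, 0, 0, 0]]}}

```text
clock: 5.68
tcp_pos: [0.5848, -0.1986, -0.0121]
orientation: [2.136, 2.303, 0.0]
contact_force: [-0.5, -0.3, 2.5]
grip_width: 0.0128
```

```bash
python3 - <<'E'
from h import *
st(); snap("wrist","w5")
B=cv2.imread("pics/w5_raw.png");print("leg etc saved")
E
```

```text
t5.7 p [ 0.5848 -0.1986 -0.0121] yaw 94.3 zax [ 0. -0. -1.] F [-0.5 -0.3  2.5] w 0.0128 j [ 0.45  0.68 -0.3   1.83  0.3   0.68  0.05]
leg etc saved
```

```bash
cat >> h.py <<'E'
def arc(L,tot,n,hold=3):
    f=np.radians(np.linspace(0,tot,n+1)[1:]); rows=[[0,round(L*(1-np.cos(a))/.15,3),round(-L*np.sin(a)/.15,3),0,0,0,round(a/np.pi,3)] for a in f]
    print(rows+[rows[-1]]*hold)
E
python3 -c "
from h import *
arc(.08,92.5,16)"
```

```text
[[0, np.float64(0.003), np.float64(-0.054), 0, 0, 0, np.float64(0.032)], [0, np.float64(0.011), np.float64(-0.107), 0, 0, 0, np.float64(0.064)], [0, np.float64(0.024), np.float64(-0.159), 0, 0, 0, np.float64(0.096)], [0, np.float64(0.043), np.float64(-0.209), 0, 0, 0, np.float64(0.128)], [0, np.float64(0.066), np.float64(-0.258), 0, 0, 0, np.float64(0.161)], [0, np.float64(0.095), np.float64(-0.304), 0, 0, 0, np.float64(0.193)], [0, np.float64(0.128), np.float64(-0.346), 0, 0, 0, np.float64(0.225)], [0, np.float64(0.165), np.float64(-0.385), 0, 0, 0, np.float64(0.257)], [0, np.float64(0.205), np.float64(-0.42), 0, 0, 0, np.float64(0.289)], [0, np.float64(0.249), np.float64(-0.451), 0, 0, 0, np.float64(0.321)], [0, np.float64(0.296), np.float64(-0.478), 0, 0, 0, np.float64(0.353)], [0, np.float64(0.345), np.float64(-0.499), 0, 0, 0, np.float64(0.385)], [0, np.float64(0.397), np.float64(-0.516), 0, 0, 0, np.float64(0.418)], [0, np.float64(0.449), np.float64(-0.527), 0, 0, 0, np.float64(0.45)], [0, np.float64(0.503), np.float64(-0.532), 0, 0, 0, np.float64(0.482)], [0, np.float64(0.557), np.float64(-0.533), 0, 0, 0, np.float64(0.514)], [0, np.float64(0.557), np.float64(-0.533), 0, 0, 0, np.float64(0.514)], [0, np.float64(0.557), np.float64(-0.533), 0, 0, 0, np.float64(0.514)], [0, np.float64(0.557), np.float64(-0.533), 0, 0, 0, np.float64(0.514)]]
```

Call:
{"api": "send_rows", "payload": {"deltas": [[0, 0, 0, -0.007, 0, 0, 0], [0, 0, 0, -0.014, 0, 0, 0], [0, 0, 0, -0.014, 0, 0, 0], [0, 0, 0, -0.014, 0, 0, 0], [0, 0, 0, -0.014, 0, 0, 0]]}}

```text
clock: 6.15
tcp_pos: [0.5844, -0.1985, -0.0104]
orientation: [-2.136, -2.303, 0.0]
contact_force: [0.4, -0.7, -0.3]
grip_width: 0.0125
```

```bash
python3 - <<'E'
from h import *
st(); snap("wrist","w6")
A=cv2.imread("pics/w5_raw.png",0);B=cv2.imread("pics/w6_raw.png",0)
def tr(x0,y0,x1,y1):
    T=A[y0:y1,x0:x1];S=B[y0-8:y1+8,x0-8:x1+8];m=cv2.matchTemplate(cv2.resize(S,None,fx=8,fy=8,interpolation=2),cv2.resize(T,None,fx=8,fy=8,interpolation=2),5)
    _,v,_,l=cv2.minMaxLoc(m);return round(v,3),l[0]/8-8,l[1]/8-8
for n,b in dict(handle=(265,160,305,240),leg=(272,40,297,65),winL=(180,15,215,110)).items():print(n,tr(*b))
cv2.imwrite("pics/w6c.png",cv2.resize(B,None,fx=1,fy=1))
E
```

```text
t6.2 p [ 0.5844 -0.1985 -0.0104] yaw 94.3 zax [-0.  0. -1.] F [ 0.4 -0.7 -0.3] w 0.0125 j [ 0.45  0.68 -0.3   1.83  0.3   0.68  0.05]
handle (0.973, 0.125, 0.125)
leg (0.998, 0.875, 1.0)
winL (0.991, 2.125, 1.125)
```

View pics/w6c.png

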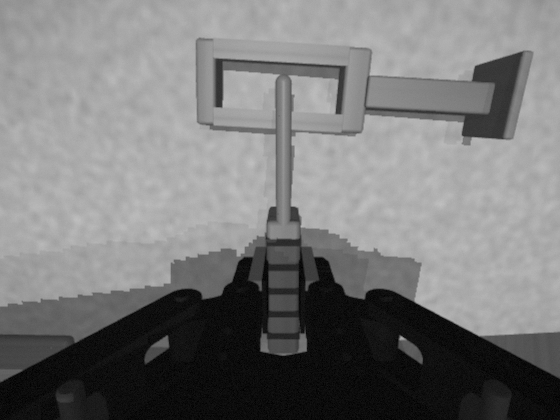

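The handle now sits between the fingers (285,270) and moves with the hand. The leg is at (284,80), centred in the window. I'll turn it about the leg.

Call:
{"api": "send_rows", "payload": {"deltas": [[0, 0.003, -0.054, 0, 0, 0, 0.032], [0, 0.011, -0.107, 0, 0, 0, 0.064], [0, 0.024, -0.159, 0, 0, 0, 0.096], [0, 0.043, -0.209, 0, 0, 0, 0.128], [0, 0.066, -0.258, 0, 0, 0, 0.161], [0, 0.095, -0.304, 0, 0, 0, 0.193], [0, 0.128, -0.346, 0, 0, 0, 0.225], [0, 0.165, -0.385, 0, 0, 0, 0.257], [0, 0.205, -0.42, 0, 0, 0, 0.289], [0, 0.249, -0.451, 0, 0, 0, 0.321], [0, 0.296, -0.478, 0, 0, 0, 0.353], [0, 0.345, -0.499, 0, 0, 0, 0.385], [0, 0.397, -0.516, 0, 0, 0, 0.418], [0, 0.449, -0.527, 0, 0, 0, 0.45], [0, 0.503, -0.532, 0, 0, 0, 0.482], [0, 0.557, -0.533, 0, 0, 0, 0.514], [0, 0.557, -0.533, 0, 0, 0, 0.514], [0, 0.557, -0.533, 0, 0, 0, 0.514]]}}

```text
clock: 7.7
tcp_pos: [0.4988, -0.1208, -0.0101]
orientation: [3.141, 0.056, 0.0]
contact_force: [0.2, -0.2, -1.4]
grip_width: 0.0128
```

```bash
python3 - <<'E'
from h import *
st(); snap("wrist","w7")
A=cv2.imread("pics/w7_raw.png");cv2.imwrite("pics/w7c.png",A)
E
```

```text
t7.7 p [ 0.4988 -0.1208 -0.0101] yaw 2.0 zax [ 0. -0. -1.] F [ 0.2 -0.2 -1.4] w 0.0128 j [ 0.02  0.55  0.12  2.1  -0.13  0.5  -1.3 ]
```

View pics/w7c.png

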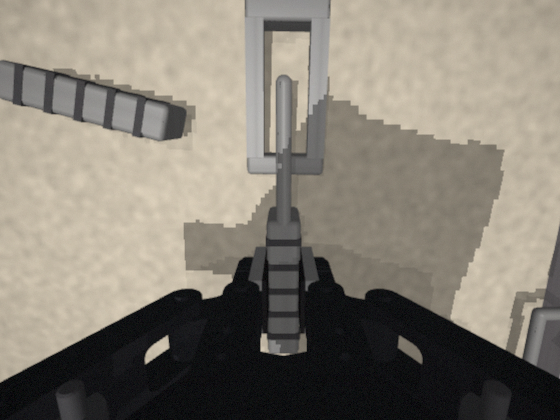

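It's turned cleanly: the leg and toe lie lengthwise in the slot, and the only force is the weight (1.4 N). Next I'll lift and carry it to the left tray.

Call:
{"api": "send_rows", "payload": {"deltas": [[0, 0, 0, -0.1, 0, 0, 0], [0, 0, 0, -0.25, 0, 0, 0], [0, 0, 0, -0.5, 0, 0, 0], [0, 0, 0, -0.7, 0, 0, 0], [0, 0, 0, -0.7, 0, 0, 0], [0, 0, 0, -0.7, 0, 0, 0]]}}

```text
clock: 8.25
tcp_pos: [0.5, -0.1224, 0.0965]
orientation: [3.14, 0.05, 0.007]
contact_force: [0.3, 0.6, -1.7]
grip_width: 0.0128
```

Call:
{"api": "send_rows", "payload": {"deltas": [[0, 0.02, -0.25, 0, 0, 0, 0], [0, 0.04, -0.5, 0, 0, 0, 0], [0, 0.06, -0.75, 0, 0, 0, 0], [0, 0.08, -0.98, 0, 0, 0, 0], [0, 0.08, -0.98, 0, 0, 0, 0]]}}

```text
clock: 8.67
tcp_pos: [0.5055, 0.034, 0.0933]
orientation: [-3.138, -0.067, 0.003]
contact_force: [0.2, -0.4, -1.6]
grip_width: 0.0126
```

Call:
{"api": "send_rows", "payload": {"deltas": [[0, 0.02, -0.25, 0, 0, 0, 0], [0, 0.04, -0.5, 0, 0, 0, 0], [0, 0.06, -0.75, 0, 0, 0, 0], [0, 0.08, -0.98, 0, 0, 0, 0], [0, 0.08, -0.98, 0, 0, 0, 0]]}}

```text
clock: 9.08
tcp_pos: [0.5125, 0.1817, 0.0934]
orientation: [-3.137, -0.066, 0.002]
contact_force: [0.6, 1.5, -0.8]
grip_width: 0.0125
```

Call:
{"api": "send_rows", "payload": {"deltas": [[0, 0.02, -0.2, 0, 0, 0, -0.04], [0, 0.04, -0.4, 0, 0, 0, -0.08], [0, 0.05, -0.6, 0, 0, 0, -0.12], [0, 0.05, -0.8, 0, 0, 0, -0.16], [0, 0.05, -0.92, 0, 0, 0, -0.2], [0, 0.05, -0.92, 0, 0, 0, -0.24], [0, 0.05, -0.92, 0, 0, 0, -0.28], [0, 0.05, -0.92, 0, 0, 0, -0.32], [0, 0.05, -0.92, 0, 0, 0, -0.36], [0, 0.05, -0.92, 0, 0, 0, -0.4], [0, 0.05, -0.92, 0, 0, 0, -0.44], [0, 0.05, -0.92, 0, 0, 0, -0.468], [0, 0.05, -0.92, 0, 0, 0, -0.468], [0, 0.05, -0.92, 0, 0, 0, -0.468]]}}

```text
clock: 10.25
tcp_pos: [0.5163, 0.3102, 0.0934]
orientation: [-2.3, -2.139, 0.003]
contact_force: [0.7, 0.4, -1.8]
grip_width: 0.0125
```

```bash
python3 - <<'E'
from h import *
snap("wrist","w8"); plan([.5249,.3191,.02],86.2)
A=cv2.imread("pics/w7_raw.png",0);B=cv2.imread("pics/w8_raw.png",0)
b=(265,205,305,255);T=A[b[1]:b[3],b[0]:b[2]];S=B[b[1]-15:b[3]+15,b[0]-15:b[2]+15];m=cv2.matchTemplate(S,T,5);_,v,_,l=cv2.minMaxLoc(m);print("handle shift",v,l[0]-15,l[1]-15)
E
```

```text
t10.3 p [0.5164 0.3105 0.0937] yaw 85.8 zax [-0.002 -0.001 -1.   ] F [-0.5 -0.5 -1.2] w 0.0125 j [-0.43  0.51 -0.28  1.82  0.18  0.84 -0.87]
-> [0.5249 0.3191 0.02  ] 86.2 rows [0.062, 0.053, 0.491, -0.001, 0.0, -0.002]
handle shift 0.8383960127830505 0 0
```

Call:
{"api": "send_rows", "payload": {"deltas": [[0, 0.062, 0.053, 0.15, 0, 0, -0.002], [0, 0.062, 0.053, 0.35, 0, 0, -0.002], [0, 0.062, 0.053, 0.5, 0, 0, -0.002], [0, 0.062, 0.053, 0.6, 0, 0, -0.002], [0, 0.062, 0.053, 0.65, 0, 0, -0.002], [0, 0.062, 0.053, 0.678, 0, 0, -0.002], [0, 0.062, 0.053, 0.678, 0, 0, -0.002], [0, 0.062, 0.053, 0.678, 0, 0, -0.002], [0, 0.062, 0.053, 0.678, 0, 0, -0.002]]}}

```text
clock: 11.05
tcp_pos: [0.526, 0.3208, -0.0057]
orientation: [2.291, 2.15, 0.003]
contact_force: [-0.6, 0.0, -1.2]
grip_width: 0.0123
```

```bash
python3 - <<'E'
from h import *
st()
E
```

```text
t11.1 p [ 0.526   0.3208 -0.0057] yaw 86.4 zax [ 0.002  0.001 -1.   ] F [-0.6  0.  -1.2] w 0.0123 j [-0.47  0.66 -0.24  1.83  0.24  0.67 -0.91]
```

Call:
{"api": "send_rows", "payload": {"deltas": [[0, 0, 0, 0.01, 0, 0, 0], [0, 0, 0, 0.018, 0, 0, 0], [0, 0, 0, 0.018, 0, 0, 0], [0, 0, 0, 0.018, 0, 0, 0]]}}

```text
clock: 11.38
tcp_pos: [0.5257, 0.3206, -0.009]
orientation: [2.29, 2.15, 0.002]
contact_force: [-0.3, -0.9, 1.5]
grip_width: 0.0124
```

Call:
{"api": "send_rows", "payload": {"deltas": [[0.3, 0, 0, 0, 0, 0, 0], [0.3, 0, 0, 0, 0, 0, 0], [0.3, 0, 0, 0, 0, 0, 0], [0.3, 0, 0, 0, 0, 0, 0], [0.3, 0, 0, -0.2, 0, 0, 0], [0.3, 0, 0, -0.5, 0, 0, 0], [0.3, 0, 0, -0.98, 0, 0, 0], [0.3, 0, 0, -0.98, 0, 0, 0], [0.3, 0, 0, -0.98, 0, 0, 0]]}}

```text
clock: 12.13
tcp_pos: [0.5289, 0.3232, 0.1452]
orientation: [2.289, 2.149, 0.019]
contact_force: [1.7, 0.8, 0.8]
grip_width: 0.0256
```

```bash
python3 - <<'E'
from h import *
st();snap("wrist","w9");snap("top","t1")
a=cv2.imread("pics/w9_raw.png")[0:260,100:500];b=cv2.imread("pics/t1_raw.png")[150:330,70:490]
b=cv2.resize(b,(800,343),interpolation=2);C=np.zeros((603,800,3),np.uint8);C[:343]=b;C[343:,:400]=a
A=cv2.imread("pics/t0_raw.png");B=cv2.imread("pics/t1_raw.png");d=cv2.absdiff(A,B).max(2);
cv2.imwrite("pics/v12.png",C[:600])
E
```

```text
t12.1 p [0.5289 0.3232 0.1452] yaw 86.4 zax [ 0.01   0.007 -1.   ] F [1.7 0.8 0.8] w 0.0256 j [-0.43  0.47 -0.29  1.75  0.16  0.93 -0.85]
```

View pics/v12.png

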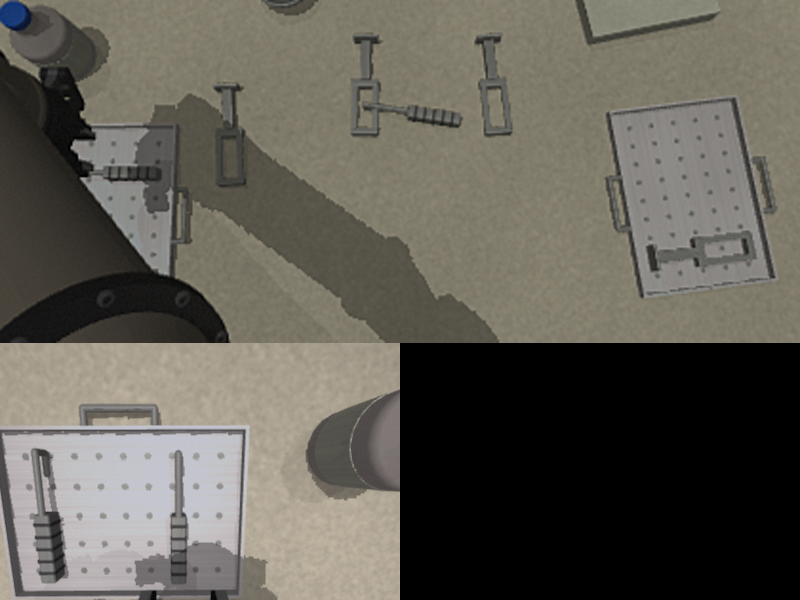

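The hook lies flat in the left tray at (178,515). The HB pair, RA and RC are unchanged. Moving to HB.

Call:
{"api": "send_rows", "payload": {"deltas": [[0.4, -0.25, 0.05, 0, 0, 0, 0], [0.4, -0.5, 0.1, 0, 0, 0, 0], [0.4, -0.8, 0.14, 0, 0, 0, 0], [0.4, -0.8, 0.14, 0, 0, 0, 0], [0.4, -0.8, 0.14, 0, 0, 0, 0]]}}

```text
clock: 12.65
tcp_pos: [0.5381, 0.1942, 0.1354]
orientation: [2.297, 2.143, -0.007]
contact_force: [0.2, 0.2, -0.3]
grip_width: 0.0343
```

Call:
{"api": "send_rows", "payload": {"deltas": [[0.4, -0.25, 0.05, 0, 0, 0, 0], [0.4, -0.5, 0.1, 0, 0, 0, 0], [0.4, -0.8, 0.14, 0, 0, 0, 0], [0.4, -0.8, 0.14, 0, 0, 0, 0], [0.4, -0.8, 0.14, 0, 0, 0, 0]]}}

```text
clock: 13.07
tcp_pos: [0.5515, 0.0753, 0.1361]
orientation: [-2.295, -2.145, 0.004]
contact_force: [-0.6, 0.0, 0.5]
grip_width: 0.0339
```

Call:
{"api": "send_rows", "payload": {"deltas": [[0.4, -0.25, 0.05, 0, 0, 0, 0.05], [0.4, -0.5, 0.1, 0, 0, 0, 0.05], [0.4, -0.8, 0.14, 0, 0, 0, 0.05], [0.4, -0.8, 0.14, 0, 0, 0, 0.05], [0.4, -0.8, 0.14, 0, 0, 0, 0.05], [0.4, -0.8, 0.14, 0, 0, 0, 0.05]]}}

```text
clock: 13.57
tcp_pos: [0.5653, -0.0406, 0.1367]
orientation: [-2.449, -1.965, -0.0]
contact_force: [0.5, 0.6, 1.0]
grip_width: 0.0339
```

```bash
python3 - <<'E'
from h import *
snap("wrist","w10"); plan([.5702,-.0402,.02],77)
B=cv2.imread("pics/w10_raw.png")
P=[[.5868,.0368,.026],[.5692+.028*np.cos(1.344),-.0398+.028*.974,.026],[.5613,-.0739,.026],[.643,.0331,.018],[.5862-.033,.0378+.0027,.016]]
for p in proj("w10",P): cv2.drawMarker(B,tuple(int(round(x)) for x in p),(0,0,255),0,9,1)
cv2.imwrite("pics/v13.png",cv2.resize(B[0:300],None,fx=1.4,fy=1.4,interpolation=2))
E
```

```text
t13.6 p [ 0.5653 -0.0398  0.1369] yaw 77.6 zax [-0.001  0.002 -1.   ] F [-0.  -0.3  0.2] w 0.0343 j [ 0.1   0.39 -0.18  1.88  0.09  0.87 -0.33]
-> [ 0.5702 -0.0402  0.02  ] 77.0 rows [0.003, 0.033, 0.779, -0.0, -0.0, 0.003]
```

View pics/v13.png

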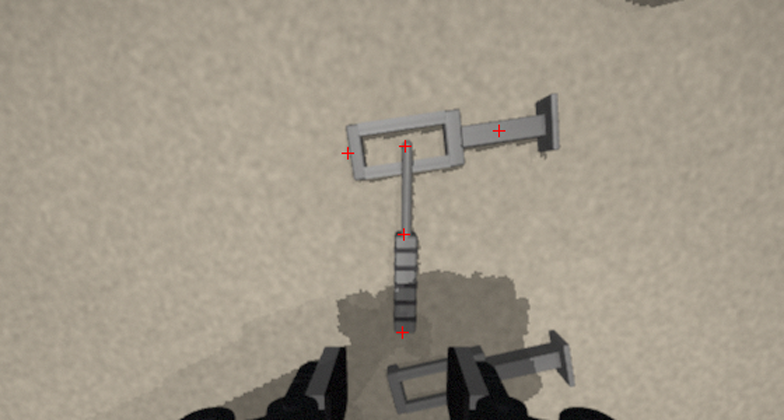

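Markers land within about 2 mm. The actual points are leg (407,146), handle end (405,330), window end (352,153) and blade base (545,124).

```bash
python3 - <<'E'
from h import *
a=lambda u,v:((u+.5)/1.4-.5,(v+.5)/1.4-.5)
L=px("w10",a(407,145),.026);E=px("w10",a(405,328),.026);W=px("w10",a(352,153),.016);J=px("w10",a(462,134),.016);S=px("w10",a(545,125),.018)
ang=lambda v:np.degrees(np.arctan2(v[1],v[0])).round(1)
x=L-E;print(L,E,"hook yaw",ang(x),np.linalg.norm(x),"grip",L-.08*x/np.linalg.norm(x)); print(W,J,S,"ret yaw",ang(J-W),ang(S-W),np.linalg.norm(J-W))
g=L-.08*x/np.linalg.norm(x); plan([g[0],g[1],-.0135],ang(x))
E
```

```text
[0.58839042 0.03667685 0.026     ] [ 0.56384013 -0.07168196  0.026     ] hook yaw 77.2 0.11110512280122342 grip [ 0.57071326 -0.0413457   0.026     ]
[0.55561082 0.03985088 0.016     ] [0.62177461 0.03622554 0.016     ] [0.66970361 0.03055536 0.018     ] ret yaw -3.1 -4.7 0.0662630426539824
t13.6 p [ 0.5653 -0.0398  0.1369] yaw 77.6 zax [-0.001  0.002 -1.   ] F [-0.  -0.3  0.2] w 0.0343 j [ 0.1   0.39 -0.18  1.88  0.09  0.87 -0.33]
-> [ 0.5707 -0.0413 -0.0135] 77.2 rows [-0.004, 0.038, 1.002, -0.0, -0.0, 0.002]
```

Call:
{"api": "send_rows", "payload": {"deltas": [[0.35, -0.004, 0.038, 0.1, 0, 0, 0.002], [0.35, -0.004, 0.038, 0.3, 0, 0, 0.002], [0.35, -0.004, 0.038, 0.5, 0, 0, 0.002], [0.35, -0.004, 0.038, 0.6, 0, 0, 0.002], [0.35, -0.004, 0.038, 0.75, 0, 0, 0.002], [0.35, -0.004, 0.038, 0.85, 0, 0, 0.002], [0.35, -0.004, 0.038, 0.95, 0, 0, 0.002], [0.35, -0.004, 0.038, 1.0, 0, 0, 0.002], [0.35, -0.004, 0.038, 1.0, 0, 0, 0.002], [0.35, -0.004, 0.038, 1.0, 0, 0, 0.002]]}}

```text
clock: 14.45
tcp_pos: [0.5709, -0.0431, -0.0126]
orientation: [-2.455, -1.959, -0.0]
contact_force: [0.6, -0.3, -0.3]
grip_width: 0.0299
```

Call:
{"api": "send_rows", "payload": {"deltas": [[0, 0, 0, 0, 0, 0, 0], [0, 0, 0, 0, 0, 0, 0], [0, 0, 0, 0, 0, 0, 0], [0, 0, 0, 0, 0, 0, 0], [0, 0, 0, 0, 0, 0, 0], [0, 0, 0, 0, 0, 0, 0]], "squeeze": 60}}

```text
clock: 14.95
tcp_pos: [0.5718, -0.0444, -0.0115]
orientation: [2.457, 1.956, 0.003]
contact_force: [-0.9, 1.6, 6.6]
grip_width: 0.0123
```

```bash
python3 - <<'E'
from h import *
st()
E
```

```text
t14.9 p [ 0.5718 -0.0444 -0.0115] yaw 77.0 zax [ 0.002  0.    -1.   ] F [-0.9  1.6  6.6] w 0.0123 j [ 0.08  0.62 -0.14  1.94  0.14  0.59 -0.38]
```

Call:
{"api": "send_rows", "payload": {"deltas": [[0, 0, 0, -0.009, 0, 0, 0], [0, 0, 0, -0.018, 0, 0, 0], [0, 0, 0, -0.018, 0, 0, 0], [0, 0, 0, -0.018, 0, 0, 0], [0, 0, 0, -0.018, 0, 0, 0]]}}

```text
clock: 15.37
tcp_pos: [0.5706, -0.0451, -0.0101]
orientation: [-2.458, -1.956, 0.001]
contact_force: [-1.0, -0.9, -2.0]
grip_width: 0.0123
```

```bash
python3 - <<'E'
from h import *
st(); snap("wrist","w11"); np.set_printoptions(legacy='1.25')
arc(.0825,81,15,2)
A=cv2.imread("pics/w6_raw.png",0);B=cv2.imread("pics/w11_raw.png",0)
b=(265,60,305,150);T=A[b[1]:b[3],b[0]:b[2]];S=B[b[1]-25:b[3]+25,b[0]-25:b[2]+25];m=cv2.matchTemplate(S,T,5);_,v,_,l=cv2.minMaxLoc(m);print("shank shift vs HC",v,l[0]-25,l[1]-25)
E
```

```text
t15.4 p [ 0.5706 -0.0451 -0.0101] yaw 77.0 zax [-0. -0. -1.] F [-1.  -0.9 -2. ] w 0.0123 j [ 0.08  0.61 -0.14  1.94  0.14  0.59 -0.38]
[[0, 0.002, -0.052, 0, 0, 0, 0.03], [0, 0.01, -0.103, 0, 0, 0, 0.06], [0, 0.022, -0.153, 0, 0, 0, 0.09], [0, 0.039, -0.202, 0, 0, 0, 0.12], [0, 0.06, -0.25, 0, 0, 0, 0.15], [0, 0.086, -0.295, 0, 0, 0, 0.18], [0, 0.115, -0.337, 0, 0, 0, 0.21], [0, 0.149, -0.377, 0, 0, 0, 0.24], [0, 0.186, -0.413, 0, 0, 0, 0.27], [0, 0.227, -0.445, 0, 0, 0, 0.3], [0, 0.27, -0.473, 0, 0, 0, 0.33], [0, 0.316, -0.498, 0, 0, 0, 0.36], [0, 0.364, -0.517, 0, 0, 0, 0.39], [0, 0.413, -0.533, 0, 0, 0, 0.42], [0, 0.464, -0.543, 0, 0, 0, 0.45], [0, 0.464, -0.543, 0, 0, 0, 0.45], [0, 0.464, -0.543, 0, 0, 0, 0.45]]
shank shift vs HC 0.7057080268859863 0 -14
```

Call:
{"api": "send_rows", "payload": {"deltas": [[0, 0, 0, -0.003, 0, 0, 0], [0, 0.002, -0.053, -0.003, 0, 0, 0.03], [0, 0.01, -0.105, -0.003, 0, 0, 0.06], [0, 0.022, -0.157, -0.003, 0, 0, 0.09], [0, 0.04, -0.207, -0.003, 0, 0, 0.12], [0, 0.061, -0.256, -0.003, 0, 0, 0.15], [0, 0.088, -0.302, -0.003, 0, 0, 0.18], [0, 0.118, -0.345, -0.003, 0, 0, 0.21], [0, 0.153, -0.386, -0.003, 0, 0, 0.24], [0, 0.19, -0.423, -0.003, 0, 0, 0.27], [0, 0.232, -0.456, -0.003, 0, 0, 0.3], [0, 0.276, -0.484, -0.003, 0, 0, 0.33], [0, 0.324, -0.51, -0.003, 0, 0, 0.36], [0, 0.373, -0.529, -0.003, 0, 0, 0.39], [0, 0.423, -0.546, -0.003, 0, 0, 0.42], [0, 0.475, -0.556, -0.003, 0, 0, 0.45], [0, 0.475, -0.556, -0.003, 0, 0, 0.45], [0, 0.475, -0.556, -0.003, 0, 0, 0.45]]}}

```text
clock: 16.92
tcp_pos: [0.5056, 0.0437, -0.0095]
orientation: [3.14, -0.102, 0.0]
contact_force: [-0.5, -1.0, -0.8]
grip_width: 0.0124
```

```bash
python3 - <<'E'
from h import *
st(); snap("wrist","w12")
B=cv2.imread("pics/w12_raw.png",0)[:260,180:400]
# coarse ascii look at window/leg
s=cv2.resize(B,(88,52),interpolation=cv2.INTER_AREA)
for row in s: print("".join(" .:-=+*#%@"[min(9,int(v)//22)] for v in row))
E
```

```text
t16.9 p [ 0.5056  0.0437 -0.0095] yaw -3.7 zax [ 0. -0. -1.] F [-0.5 -1.  -0.8] w 0.0124 j [-0.4   0.56  0.23  2.12 -0.26  0.49 -1.6 ]
%%%%%%%%%%%%%%%%%%%%%%%%#+********************************+*%%%%%%%%####%%%##########%%#
%%%%%%%%%%%%%%%%%%%%%%%%#*********************************+*%%%%%%#######%%%%%%%%%%%%%%%
%%%%%%%%%%%%%%%%%%%%%%%%###*****-------------------+*******#%%%%%##%%%%%#%%%%%%%%%%%%%##
%%%%%%%%%%%%%%%%%%%%%%######**#*-::::::::::::::::::+********%%%%%%%%%%%%%%%%%%%%%%%%####
%%%%%%%%%%%%%%%%%%%%%%%#####**##=-=+++++++++++=====+##******###%%%%%%%%##%%%%%%%%%%%####
%%%%%%%#%%%%###%%%%%%%%%####**##===*##############**##***#**####%%%%%####%%%##%%%#######
%%%%%%###%%%%%%%%%%%%%%%########==+*%%%%#####%%%##**##***#**###%%%%%#####%%%%%%%%######%
%%%%%##%%%%%%%%%%%%%%%%%########===*%%%%%%%%%%%%%%#*###*#####%%%%%%%######%%%%%%%%%%%%%%
%%####%%%%%%%%%%%%%%%%%%########===+%%%%%%%%%%%%%%**###*#####%%%%%%%%%###%%%%%%%%%%%%%%%
%%%%#%%%%%%%%%%%%%%%%%%%########===+%%%%%%%%%%%%%%**###*####%%%%%%%%%%%%%%%%%%%%%%##%%%%
%%%%%%%%%%%%%%%%%%%%%%%%########===+%%##%%%%%%%%%%*########%%%%%%%%%%%%%%%%
[... 2962 characters left out ...]
*######%@@#******+**+++=-===========-=+++++++++++++++++++++++++++++++**++++++
%***++++++++++*********+++*****+++=-===========-=++++****++++++++++++++++++++++++++**+++
%**++++++++++++++++****++******+++-:::::::::::::-++++++***++++++++++++++++++++++++***+++
@#*+++++++++++++++++++++++++****++-::::::::::-::=+++++++++++++++++++++++++++****++++++++
%%++++++++++++++++++++++*++++**+++=-===========-=+++++++++++++++++++++**+++*****++++++**
%%*+++++++++++++++++++++++++++==----===========-----=++++++++++++++++++++++++++++**++***
%%*+++++++**+++++++++++++++++=----:-===========-:----=++++++++++++++++++++++++++*+++++++
%*+++++++****+++++++++++=-:::-----.:::::::::::::.:----:::-=+++++++++++++++++++++++++++++
```

ASCII view of the wrist image: the hook's shank and leg lie along the middle of the slot, with clear gaps on both sides. Forces are near zero, so I'll lift and carry.

Call:
{"api": "send_rows", "payload": {"deltas": [[0, 0, 0, -0.1, 0, 0, 0], [0, 0, 0, -0.25, 0, 0, 0], [0, 0, 0, -0.5, 0, 0, 0], [0, 0, 0, -0.7, 0, 0, 0], [0, 0, 0, -0.7, 0, 0, 0], [0, 0, 0, -0.7, 0, 0, 0]]}}

```text
clock: 17.47
tcp_pos: [0.5069, 0.0427, 0.0971]
orientation: [-3.139, 0.108, -0.006]
contact_force: [-0.3, 0.0, -3.1]
grip_width: 0.0127
```

Call:
{"api": "send_rows", "payload": {"deltas": [[0, -0.04, -0.22, 0, 0, 0, 0], [0, -0.08, -0.45, 0, 0, 0, 0], [0, -0.12, -0.67, 0, 0, 0, 0], [0, -0.16, -0.9, 0, 0, 0, 0], [0, -0.16, -0.9, 0, 0, 0, 0]]}}

```text
clock: 17.88
tcp_pos: [0.4888, 0.1873, 0.0939]
orientation: [-3.138, 0.092, 0.004]
contact_force: [0.1, 1.4, -1.7]
grip_width: 0.0124
```

Call:
{"api": "send_rows", "payload": {"deltas": [[0, -0.04, -0.22, 0, 0, 0, -0.04], [0, -0.08, -0.45, 0, 0, 0, -0.08], [0, -0.12, -0.67, 0, 0, 0, -0.12], [0, -0.16, -0.9, 0, 0, 0, -0.16], [0, -0.16, -0.9, 0, 0, 0, -0.2], [0, -0.16, -0.9, 0, 0, 0, -0.24], [0, -0.16, -0.9, 0, 0, 0, -0.28], [0, -0.16, -0.9, 0, 0, 0, -0.32], [0, -0.16, -0.9, 0, 0, 0, -0.36], [0, -0.16, -0.9, 0, 0, 0, -0.4], [0, -0.16, -0.9, 0, 0, 0, -0.44], [0, -0.16, -0.9, 0, 0, 0, -0.48], [0, -0.16, -0.9, 0, 0, 0, -0.5], [0, -0.16, -0.9, 0, 0, 0, -0.5], [0, -0.16, -0.9, 0, 0, 0, -0.5]]}}

```text
clock: 19.13
tcp_pos: [0.4759, 0.3148, 0.0941]
orientation: [-2.299, -2.14, 0.004]
contact_force: [-0.5, 0.1, -0.8]
grip_width: 0.0127
```

```bash
python3 - <<'E'
from h import *
plan([.4747,.3185,-.008],86.2);snap("wrist","w13")
A=cv2.imread("pics/w12_raw.png",0);B=cv2.imread("pics/w13_raw.png",0)
b=(265,205,305,255);T=A[b[1]:b[3],b[0]:b[2]];S=B[b[1]-15:b[3]+15,b[0]-15:b[2]+15];m=cv2.matchTemplate(S,T,5);_,v,_,l=cv2.minMaxLoc(m);print("handle shift",v,l[0]-15,l[1]-15)
E
```

```text
t19.1 p [0.4759 0.3148 0.0941] yaw 85.9 zax [-0.002 -0.001 -1.   ] F [-0.5  0.1 -0.8] w 0.0127 j [-0.61  0.45 -0.11  1.91  0.07  0.79 -0.83]
-> [ 0.4747  0.3185 -0.008 ] 86.2 rows [0.025, -0.008, 0.681, -0.001, 0.0, -0.002]
handle shift 0.7462721467018127 0 0
```

Call:
{"api": "send_rows", "payload": {"deltas": [[0, 0.025, -0.008, 0.15, 0, 0, -0.002], [0, 0.025, -0.008, 0.35, 0, 0, -0.002], [0, 0.025, -0.008, 0.5, 0, 0, -0.002], [0, 0.025, -0.008, 0.6, 0, 0, -0.002], [0, 0.025, -0.008, 0.65, 0, 0, -0.002], [0, 0.025, -0.008, 0.68, 0, 0, -0.002], [0, 0.025, -0.008, 0.69, 0, 0, -0.002], [0, 0.025, -0.008, 0.695, 0, 0, -0.002], [0, 0.025, -0.008, 0.695, 0, 0, -0.002], [0, 0.025, -0.008, 0.695, 0, 0, -0.002]]}}

```text
clock: 20.02
tcp_pos: [0.4761, 0.3203, -0.0078]
orientation: [2.29, 2.15, 0.003]
contact_force: [-0.1, -0.4, -1.6]
grip_width: 0.0125
```

```bash
python3 - <<'E'
from h import *
st()
E
```

```text
t20.0 p [ 0.4761  0.3203 -0.0078] yaw 86.4 zax [ 0.001  0.001 -1.   ] F [-0.1 -0.4 -1.6] w 0.0125 j [-0.63  0.61 -0.1   1.94  0.1   0.59 -0.85]
```

Call:
{"api": "send_rows", "payload": {"deltas": [[0, 0, 0, 0.008, 0, 0, 0], [0, 0, 0, 0.008, 0, 0, 0], [0, 0, 0, 0.008, 0, 0, 0], [0.3, 0, 0, 0.008, 0, 0, 0], [0.3, 0, 0, 0.008, 0, 0, 0], [0.3, 0, 0, 0.008, 0, 0, 0], [0.3, 0, 0, 0.008, 0, 0, 0], [0.3, 0, 0, -0.2, 0, 0, 0], [0.3, 0, 0, -0.5, 0, 0, 0], [0.3, 0, 0, -0.95, 0, 0, 0], [0.3, 0, 0, -0.95, 0, 0, 0], [0.3, 0, 0, -0.95, 0, 0, 0]]}}

```text
clock: 21.02
tcp_pos: [0.4789, 0.3225, 0.1405]
orientation: [2.29, 2.149, 0.018]
contact_force: [1.4, 0.6, 0.2]
grip_width: 0.0257
```

Call:
{"api": "send_rows", "payload": {"deltas": [[0.4, -0.25, 0.25, 0, 0, 0, 0.04], [0.4, -0.5, 0.5, 0, 0, 0, 0.08], [0.4, -0.75, 0.78, 0, 0, 0, 0.12], [0.4, -0.76, 0.79, 0, 0, 0, 0.16], [0.4, -0.76, 0.79, 0, 0, 0, 0.2], [0.4, -0.76, 0.79, 0, 0, 0, 0.24], [0.4, -0.76, 0.79, 0, 0, 0, 0.28], [0.4, -0.76, 0.79, 0, 0, 0, 0.32], [0.4, -0.76, 0.79, 0, 0, 0, 0.36], [0.4, -0.76, 0.79, 0, 0, 0, 0.4], [0.4, -0.76, 0.79, 0, 0, 0, 0.44], [0.4, -0.76, 0.79, 0, 0, 0, 0.48], [0.4, -0.76, 0.79, 0, 0, 0, 0.48], [0.4, -0.76, 0.79, 0, 0, 0, 0.48]]}}

```text
clock: 22.18
tcp_pos: [0.5862, 0.1986, 0.1332]
orientation: [3.141, 0.005, -0.001]
contact_force: [-0.2, -0.3, 0.1]
grip_width: 0.0339
```

```bash
python3 - <<'E'
from h import *
plan([.587,.199,.02],-0.5);snap("wrist","w14");snap("top","t2")
A=cv2.imread("pics/w14_raw.png");B=cv2.imread("pics/t2_raw.png")[150:330,70:490]
for p in proj("w14",[[.587,.199,.018],[.62,.2,.018]]): cv2.drawMarker(A,tuple(int(round(x)) for x in p),(0,0,255),0,9,1)
C=np.zeros((600,800,3),np.uint8);C[:300,:700]=cv2.resize(B,(700,300),interpolation=2);C[300:,:400]=cv2.resize(A,(400,300),interpolation=cv2.INTER_AREA)
cv2.imwrite("pics/v14.png",C)
E
```

```text
t22.2 p [0.5862 0.1986 0.1332] yaw 0.2 zax [-0.001 -0.001 -1.   ] F [-0.2 -0.3  0.1] w 0.0339 j [-0.63  0.48  0.28  1.78 -0.16  0.9  -1.86]
-> [0.587 0.199 0.02 ] -0.5 rows [0.006, -0.003, 0.755, 0.0, 0.0, 0.004]
```

View pics/v14.png

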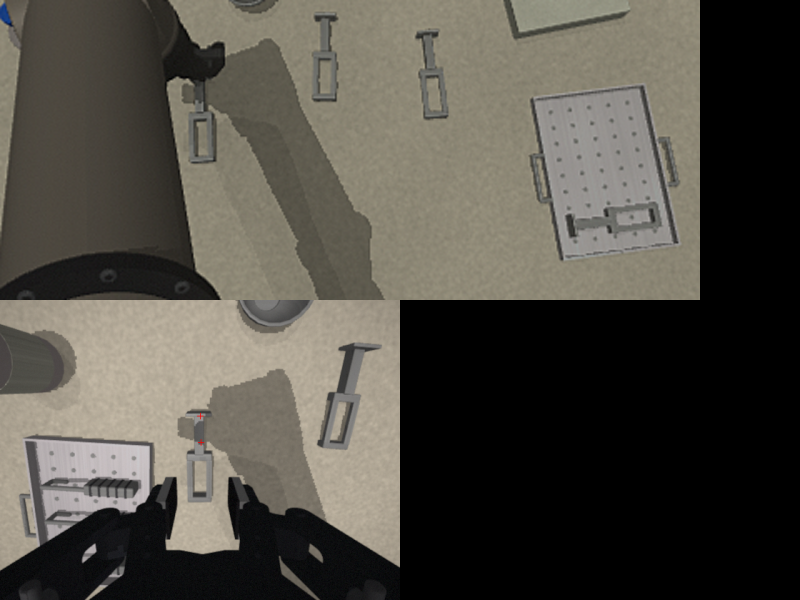

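The view shows both new hooks lying in the left tray beside the sample. My RA grasp markers sit on its shank at (200,442). RB (324,55) has been knocked about 25 mm forward, so I'll re-measure it later. Grasping RA now.

Call:
{"api": "send_rows", "payload": {"deltas": [[0.35, 0.006, -0.003, 0.1, 0, 0, 0.004], [0.35, 0.006, -0.003, 0.3, 0, 0, 0.004], [0.35, 0.006, -0.003, 0.5, 0, 0, 0.004], [0.35, 0.006, -0.003, 0.65, 0, 0, 0.004], [0.35, 0.006, -0.003, 0.78, 0, 0, 0.004], [0.35, 0.006, -0.003, 0.87, 0, 0, 0.004], [0.35, 0.006, -0.003, 0.92, 0, 0, 0.004], [0.35, 0.006, -0.003, 0.945, 0, 0, 0.004], [0.35, 0.006, -0.003, 0.945, 0, 0, 0.004], [0.35, 0.006, -0.003, 0.945, 0, 0, 0.004], [0.35, 0.006, -0.003, 0.945, 0, 0, 0.004]]}}

```text
clock: 23.2
tcp_pos: [0.5884, 0.1993, -0.0067]
orientation: [-3.141, 0.02, -0.003]
contact_force: [-0.1, 0.5, 0.2]
grip_width: 0.0302
```

Call:
{"api": "send_rows", "payload": {"deltas": [[0, 0, 0, 0, 0, 0, 0], [0, 0, 0, 0, 0, 0, 0], [0, 0, 0, 0, 0, 0, 0], [0, 0, 0, 0, 0, 0, 0], [0, 0, 0, 0, 0, 0, 0], [0, 0, 0, 0, 0, 0, 0]], "squeeze": 80}}

```text
clock: 23.7
tcp_pos: [0.5882, 0.1996, -0.0066]
orientation: [-3.14, 0.02, -0.003]
contact_force: [-1.2, 0.4, 4.8]
grip_width: 0.0089
```

```bash
python3 - <<'E'
from h import *
st()
# RB from t2
a=lambda u,v:(70+(u+.5)/1.6667-.5,150+(v+.5)/1.6667-.5)
B=px("t2",a(325,16),.03);E=px("t2",a(324,100),.016);J=px("t2",a(325,51),.016);x=(B-E)[:2];x/=np.linalg.norm(x)
print("RB",B,J,E,np.linalg.norm(B-E),np.degrees(np.arctan2(x[1],x[0])),"grip",E[:2]+.09*x)
B=cv2.imread("pics/t2_raw.png",0)[150:225,250:285]
for row in B[::1]: print("".join(" .:-=+*#%@"[min(9,int(v)//15)] for v in row))
E
```

```text
t23.7 p [ 0.5882  0.1996 -0.0066] yaw -0.7 zax [ 0.002  0.001 -1.   ] F [-1.2  0.4  4.8] w 0.0089 j [-0.59  0.67  0.22  1.85 -0.23  0.65 -1.82]
RB [0.69269051 0.02280095 0.03      ] [0.64648142 0.02606109 0.016     ] [0.57721905 0.03187789 0.016     ] 0.11667069017046047 -4.494643079731721 grip [0.66694227 0.02482496]
%%@%%%%%%%%@%%%%%%%@%%%@%%%%%%%%%%%
%%%%%%%%%%%@@@%%%%%%%%%@%%@%@@%%%%%
%%%%%@%%@%@%%@@@%%%%%%%%%%%%%@%%%%%
%%%%%@@%%%%%%%%@%%%%%%%%%%%%@@%%@%%
@%%%%%%%%%@@%%%%%%%%%%%%%%%%%@%%%@%
%%%%%%%%%@@@%%%%%%%@@%%%%%%%%%%%%%%
%%%%%%%%%@@%%%@@%%@@@@%%%@@%%%%%%@%
%%%@%%%@%######%%%####%%%%%%%@@%%@%
@%%@@%%@%%%%%%%%%%%%%*%%%%%%%%@%%@%
%%%@%%%@#============+@%%%%%%%%@%@@
%%%%%%%@*----==------=*%%%%%%%%%@@@
%%@%%%%@#---=****=----+%@%%%%%%%%%%
%@@@@%%%%=--+*#*#===-*%@@@%%%@%%%%%
%%%%@%%%@%###***#=###%%@@@@@%@%@%%%
%%%%%%%%@@%%***##=%%%%%%%@@%%%@@@%%
%%%%%@%%%%%@****#=+%%%%%%%%%%%@@@@@
%%%@%%%%%%%@#***#==%%%%%%%%%%%%@@@%
%@%@%%%%%%%@#**##==%%%%%%%%%%%%%%@@
%@@@%%%%%%%%#***#=+%%%%%%%%%%%@%%%%
%%%%%%%@@%%%#**##=+%@%%%%%%%%%%%%%%
%%%%%%%@@%%@#**##==%@@%%%%@%%%%%%%%
%%%%%%%%@%%%#**##==%@@%%
[... 1219 characters left out ...]
##+#%%@%%%%%%%%%
%%%%%%%###**#######*#=%@%%@%%%%%%%%
%%%%%%@*######**#*###=%@%%%%%%%%%%%
%%%%%%%#%%%%%%%%%%%%%=%%%%%%%%%%%%%
%%%%%@@*=============-%%%%@%%%%%%%%
%%%%%%@%+=--==+===+---%%%@@%%%@%%%%
%%%%%%@@%###%%%%%%%%%%%%%%%%%%%%%%%
%%%%%%%%%%%@%%%%%%%@@@%%%@@%%%%%%%%
%%%%%%%%%@%%%%%%%%%%@@%%%%%%%%@%%%%
*%%%%%%%%%%%%@%%%%%%%@%%%@%%%%%%%%%
+%@%%%%%%%%%%%%%%%%%%%%%%%%%%%%%%%%
+*%%%%%%%%%%%%%%%%%%%%%%%%%%%%%%%%%
++@%%%%%%@%@@%%%%%@%%%%%%%%%%%%%%%%
*+*%%%%%%%%%%@@@@@@@%%%%%%%%@%%%%%@
+++%%%%%%%%%%%@@@@@%%%%%%%%%%%@%%%%
**+*%%%%%%%%%@@%@@%%%%%%%%%%%%%%%%%
+*++%@%%%%%%%@%%%%%%%%%%%%%%%%%%%%%
*+++*%@%%%%%%%%%%%%%@@%%%%%%%%%%%%%
**+++@@@%%%%%%%%%%%%%@@%%%%%%%%%%%@
***++*@@%%%%%%%%%%%%%@%%%%@%%%%@%@@
```

Call:
{"api": "send_rows", "payload": {"deltas": [[0, 0, 0, -0.05, 0, 0, 0], [0, 0, 0, -0.2, 0, 0, 0], [0, 0, 0, -0.45, 0, 0, 0], [0, 0, 0, -0.7, 0, 0, 0], [0, 0, 0, -0.7, 0, 0, 0], [0, 0, 0, -0.7, 0, 0, 0]]}}

```text
clock: 24.2
tcp_pos: [0.5892, 0.1996, 0.1001]
orientation: [-3.139, 0.02, -0.008]
contact_force: [-0.0, 0.5, -2.6]
grip_width: 0.0087
```

```bash
python3 - <<'E'
from h import *
st()
E
```

```text
t24.2 p [0.5892 0.1996 0.1001] yaw -0.7 zax [ 0.005  0.002 -1.   ] F [-0.   0.5 -2.6] w 0.0087 j [-0.63  0.52  0.27  1.8  -0.18  0.83 -1.85]
```

Call:
{"api": "send_rows", "payload": {"deltas": [[0, -0.03, 0.2, 0, 0, 0, 0], [0, -0.05, 0.42, 0, 0, 0, 0], [0, -0.08, 0.64, 0, 0, 0, 0], [0, -0.1, 0.85, 0, 0, 0, 0], [0, -0.1, 0.85, 0, 0, 0, 0]]}}

```text
clock: 24.62
tcp_pos: [0.5684, 0.0626, 0.0959]
orientation: [3.136, -0.035, -0.006]
contact_force: [-0.3, -1.3, -2.7]
grip_width: 0.0091
```

Call:
{"api": "send_rows", "payload": {"deltas": [[0, -0.03, 0.2, 0, 0, 0, 0], [0, -0.05, 0.42, 0, 0, 0, 0], [0, -0.08, 0.64, 0, 0, 0, 0], [0, -0.1, 0.85, 0, 0, 0, 0], [0, -0.1, 0.85, 0, 0, 0, 0]]}}

```text
clock: 25.03
tcp_pos: [0.5515, -0.0639, 0.0962]
orientation: [3.137, -0.035, -0.004]
contact_force: [0.3, -0.3, -1.7]
grip_width: 0.0092
```

Call:
{"api": "send_rows", "payload": {"deltas": [[0, -0.03, 0.2, 0, 0, 0, 0], [0, -0.05, 0.42, 0, 0, 0, 0], [0, -0.08, 0.64, 0, 0, 0, 0], [0, -0.1, 0.85, 0, 0, 0, 0], [0, -0.1, 0.85, 0, 0, 0, 0]]}}

```text
clock: 25.45
tcp_pos: [0.5348, -0.1908, 0.0965]
orientation: [3.137, -0.035, -0.003]
contact_force: [0.0, -0.7, -1.2]
grip_width: 0.0091
```

Call:
{"api": "send_rows", "payload": {"deltas": [[0, -0.03, 0.2, 0, 0, 0, -0.04], [0, -0.05, 0.42, 0, 0, 0, -0.08], [0, -0.08, 0.64, 0, 0, 0, -0.12], [0, -0.1, 0.85, 0, 0, 0, -0.16], [0, -0.1, 0.85, 0, 0, 0, -0.2], [0, -0.1, 0.85, 0, 0, 0, -0.24], [0, -0.1, 0.85, 0, 0, 0, -0.28], [0, -0.1, 0.85, 0, 0, 0, -0.32], [0, -0.1, 0.85, 0, 0, 0, -0.36], [0, -0.1, 0.85, 0, 0, 0, -0.4], [0, -0.1, 0.85, 0, 0, 0, -0.44], [0, -0.1, 0.85, 0, 0, 0, -0.48], [0, -0.1, 0.85, 0, 0, 0, -0.52], [0, -0.1, 0.85, 0, 0, 0, -0.522], [0, -0.1, 0.85, 0, 0, 0, -0.522]]}}

```text
clock: 26.7
tcp_pos: [0.5203, -0.3095, 0.0961]
orientation: [-2.16, -2.279, 0.0]
contact_force: [-0.3, 0.2, -1.1]
grip_width: 0.0093
```

```bash
python3 - <<'E'
from h import *
plan([.5304,-.309,-.004],93.2); snap("wrist","w15")
B=cv2.imread("pics/w15_raw.png",0)[:300]
s=cv2.resize(B,(140,50),interpolation=cv2.INTER_AREA)
for row in s: print("".join(" .:-=+*#%@"[min(9,int(v)//24)] for v in row))
E
```

```text
t26.7 p [ 0.5203 -0.3095  0.0961] yaw 93.1 zax [-0.001  0.001 -1.   ] F [-0.3  0.2 -1.1] w 0.0093 j [ 0.49  0.5  -0.08  1.82  0.05  0.83  0.45]
-> [ 0.5304 -0.309  -0.004 ] 93.2 rows [-0.001, 0.068, 0.667, -0.0, -0.0, -0.001]
*************#***##***##**#############*###################################*########*###########*#####*******##******#*##*******************
***************#*##*################################################*####################################*****#*****************************
******#****#####**###*###****################################*###############*##################**#*##***#***##*****##***###****#**#********
*******##**###*#**######*############################################################*################*###**####********###*****************
*********##**#*#*#################################################################*#######################*###**########**************##****
##****#*########***###################################################################################*###*##******#####*****#***#**********
*****#****###**#############
[... 5475 characters left out ...]
************##---*###++-==*#*--:++*+++++++=+============   .::: :----. :::.  .=-++====+++*#################*-----+#######%##############
*****************#=--=###++--=+##+=:=+###**+++=============:   .::: .----. :::.   -=+++===++*#################**-----*#%%%##################
**######**********+--=###*+=:=+##++-=+########***+========.      .- .----. -.      :=+++=++####################+-----*%%%%%#################
*#***############**---*##*++:-=++++=-=#**###+-:...:=+++==.        . .----. .        :=+=++=:...:-+#############+-----*%%####################
*################*#=--=###++-::::-+=::#**+:.       .++=-.           :----.           .:--=        .-+##########+-----#%##%##################
```

Call:
{"api": "send_rows", "payload": {"deltas": [[0, 0, 0.068, 0.1, 0, 0, 0], [0, 0, 0.068, 0.25, 0, 0, 0], [0, 0, 0.068, 0.4, 0, 0, 0], [0, 0, 0.068, 0.53, 0, 0, 0], [0, 0, 0.068, 0.6, 0, 0, 0], [0, 0, 0.068, 0.64, 0, 0, 0], [0, 0, 0.068, 0.66, 0, 0, 0], [0, 0, 0.068, 0.66, 0, 0, 0], [0, 0, 0.068, 0.66, 0, 0, 0], [0, 0, 0.068, 0.66, 0, 0, 0]]}}

```text
clock: 27.58
tcp_pos: [0.5319, -0.3101, -0.0008]
orientation: [2.157, 2.281, 0.001]
contact_force: [0.8, -0.0, -1.5]
grip_width: 0.0089
```

```bash
python3 - <<'E'
from h import *
st()
E
```

```text
t27.6 p [ 0.5319 -0.3101 -0.0008] yaw 93.2 zax [ 0.002 -0.001 -1.   ] F [ 0.8 -0.  -1.5] w 0.0089 j [ 0.48  0.65 -0.07  1.84  0.07  0.65  0.43]
```

Lower about 2.5 mm, release with a small opening, rise, and head for RC.

Call:
{"api": "send_rows", "payload": {"deltas": [[0, 0, 0, 0.01, 0, 0, 0], [0, 0, 0, 0.018, 0, 0, 0], [0, 0, 0, 0.018, 0, 0, 0], [0, 0, 0, 0.018, 0, 0, 0], [0.22, 0, 0, 0.018, 0, 0, 0], [0.22, 0, 0, 0.018, 0, 0, 0], [0.22, 0, 0, 0.018, 0, 0, 0], [0.22, 0, 0, -0.05, 0, 0, 0], [0.22, 0, 0, -0.2, 0, 0, 0], [0.22, 0, 0, -0.45, 0, 0, 0], [0.22, 0, 0, -0.9, 0, 0, 0], [0.22, 0, 0, -0.9, 0, 0, 0], [0.22, 0, 0, -0.9, 0, 0, 0]]}}

```text
clock: 28.67
tcp_pos: [0.5349, -0.3116, 0.1405]
orientation: [2.151, 2.275, 0.005]
contact_force: [0.6, -0.2, 0.8]
grip_width: 0.0189
```

```bash
python3 - <<'E'
from h import *
plan([.623,-.117,.13],1.5);snap("top","t3")
B=cv2.imread("pics/t3_raw.png",0)
for (x0,y0,x1,y1) in[(310,160,345,230)]:
  for row in B[y0:y1,x0:x1]: print("".join(" .:-=+*#%@"[min(9,int(v)//15)] for v in row))
A=cv2.imread("pics/t2_raw.png",0)
d=lambda b:cv2.absdiff(A,B)[b[1]:b[3],b[0]:b[2]].mean()
print("diff RB",d((250,150,285,215)),"RC",d((315,160,345,225)),"ref",d((285,230,310,260)))
E
```

```text
t28.7 p [ 0.5349 -0.3116  0.1405] yaw 93.2 zax [ 0.01  -0.005 -1.   ] F [ 0.6 -0.2  0.8] w 0.0189 j [ 0.48  0.46 -0.08  1.77  0.04  0.91  0.45]
-> [ 0.623 -0.117  0.13 ] 1.5 rows [1.263, 0.658, 0.07, 0.004, -0.001, 0.509]
###%%##############%%##############
%%###########%%%################%##
%#######%%##%%%%######%%#######%%##
#####%#####%%###########%%#####%###
###%%#######%############%#########
####%###%########%%############%%%#
###%%##%%%%%#%%%%#%%%##%###########
%%#%%###%%%%%%%##+******####%######
####%###%%##*##*#**###**###########
####%###%%+++===----=--############
#######%%#----::::=:::-############
%#####%%%+::::+++++-::-############
%######%%=::::**++*==+*%###########
%######%%*++#-*++++*###############
%#####%%%###%==+++++###############
####%#%%%#%##+-++++=##########%%###
############%+-++++=###############
############%+-+++++#######%#######
%####%#####%%*-**++*###############
#####%%#####%*:++++*###############
#############%-+*+++###############
#############%-**+++*##############
#############%=++++++##############
#############%==+++++####%##%######
##%###########
[... 1013 characters left out ...]
#####*+***######
#############%=**########=+**######
%############%=**#%#####%=**+######
#%############+**+#####%%+**+######
#######%#####%=**+**+****=+*+######
#############%-+**+*++++*++++######
#############%-**************######
###########%%%=*###****+===--######
#########%%%#%=---------:-::*######
###########%%#*===++*#****#*#######
########%########*#################
###############%###################
##%%###############################
#############################%%####
###################################
################%##################
################%##################
##%################################
diff RB 17.599560439560438 RC 18.245128205128204 ref 19.054666666666666
```

```bash
python3 - <<'E'
from h import *
for n,p,q,z in[("C sh",(326.8,175),(328.2,189),.018),("C win",(329.1,197),(331,215),.016),("C end",(331.3,217.5),(326,169.5),.016),
 ("B sh",(264.7,165),(265,178),.018),("B win",(265,188),(265,204),.016),("B end",(264.8,207.5),(265,160),.016)]:
    a=px("t3",p,z);b=px("t3",q,z);v=(b-a) if n.endswith("end") else a-b
    print(n,a.round(4),b.round(4),"yaw",np.degrees(np.arctan2(v[1],v[0])).round(1))
E
```

```text
C sh [ 0.649  -0.1181  0.018 ] [ 0.6154 -0.1181  0.018 ] yaw 0.1
C win [ 0.5969 -0.1187  0.016 ] [ 0.5547 -0.119   0.016 ] yaw 0.4
C end [ 0.5489 -0.1191  0.016 ] [ 0.6629 -0.1177  0.016 ] yaw 0.7
B sh [0.683  0.0239 0.018 ] [0.6516 0.0252 0.018 ] yaw -2.4
B win [0.6283 0.0268 0.016 ] [0.5906 0.0292 0.016 ] yaw -3.7
B end [0.5825 0.0302 0.016 ] [0.6958 0.0224 0.016 ] yaw -3.9
```

Call:
{"api": "send_rows", "payload": {"deltas": [[0.35, 0.2, 0.11, 0, 0, 0, 0], [0.35, 0.4, 0.22, 0, 0, 0, 0], [0.35, 0.626, 0.332, 0, 0, 0, 0], [0.35, 0.626, 0.332, 0, 0, 0, 0]]}}

```text
clock: 29.05
tcp_pos: [0.5786, -0.2028, 0.1323]
orientation: [-2.143, -2.292, -0.007]
contact_force: [0.4, -0.1, -0.6]
grip_width: 0.03
```

Call:
{"api": "send_rows", "payload": {"deltas": [[0.35, 0.2, 0.11, 0, 0, 0, 0.04], [0.35, 0.4, 0.22, 0, 0, 0, 0.08], [0.35, 0.626, 0.332, 0, 0, 0, 0.12], [0.35, 0.626, 0.332, 0, 0, 0, 0.16], [0.35, 0.626, 0.332, 0, 0, 0, 0.2], [0.35, 0.626, 0.332, 0, 0, 0, 0.24], [0.35, 0.626, 0.332, 0, 0, 0, 0.28], [0.35, 0.626, 0.332, 0, 0, 0, 0.32], [0.35, 0.626, 0.332, 0, 0, 0, 0.36], [0.35, 0.626, 0.332, 0, 0, 0, 0.4], [0.35, 0.626, 0.332, 0, 0, 0, 0.44], [0.35, 0.626, 0.332, 0, 0, 0, 0.48], [0.35, 0.626, 0.332, 0, 0, 0, 0.512], [0.35, 0.626, 0.332, 0, 0, 0, 0.512], [0.35, 0.626, 0.332, 0, 0, 0, 0.512]]}}

```text
clock: 30.3
tcp_pos: [0.6193, -0.1163, 0.1322]
orientation: [3.141, 0.035, -0.003]
contact_force: [0.1, -0.1, -0.1]
grip_width: 0.0299
```

```bash
python3 - <<'E'
from h import *
plan([.624,-.1185,-.008],1)
E
```

```text
t30.3 p [ 0.6193 -0.1163  0.1322] yaw 1.3 zax [-0.002 -0.    -1.   ] F [ 0.1 -0.1 -0.1] w 0.0299 j [-0.11  0.5   0.26  1.76 -0.16  0.91 -1.33]
-> [ 0.624  -0.1185 -0.008 ] 1.0 rows [0.033, 0.015, 0.935, 0.0, 0.001, 0.002]
```

Call:
{"api": "send_rows", "payload": {"deltas": [[0.35, 0.033, 0.015, 0.1, 0, 0, 0.002], [0.35, 0.033, 0.015, 0.3, 0, 0, 0.002], [0.35, 0.033, 0.015, 0.5, 0, 0, 0.002], [0.35, 0.033, 0.015, 0.65, 0, 0, 0.002], [0.35, 0.033, 0.015, 0.78, 0, 0, 0.002], [0.35, 0.033, 0.015, 0.87, 0, 0, 0.002], [0.35, 0.033, 0.015, 0.92, 0, 0, 0.002], [0.35, 0.033, 0.015, 0.938, 0, 0, 0.002], [0.35, 0.033, 0.015, 0.938, 0, 0, 0.002], [0.35, 0.033, 0.015, 0.938, 0, 0, 0.002]]}}

```text
clock: 31.13
tcp_pos: [0.6257, -0.1189, -0.0067]
orientation: [3.141, 0.02, 0.002]
contact_force: [0.4, 0.4, 1.0]
grip_width: 0.0295
```

Call:
{"api": "send_rows", "payload": {"deltas": [[0, 0, 0, 0, 0, 0, 0], [0, 0, 0, 0, 0, 0, 0], [0, 0, 0, 0, 0, 0, 0], [0, 0, 0, 0, 0, 0, 0], [0, 0, 0, 0, 0, 0, 0], [0, 0, 0, 0, 0, 0, 0]], "squeeze": 80}}

```text
clock: 31.63
tcp_pos: [0.6259, -0.1188, -0.0061]
orientation: [3.141, 0.02, 0.003]
contact_force: [-2.1, -0.2, 5.1]
grip_width: 0.0092
```

Call:
{"api": "send_rows", "payload": {"deltas": [[0, 0, 0, -0.05, 0, 0, 0], [0, 0, 0, -0.2, 0, 0, 0], [0, 0, 0, -0.45, 0, 0, 0], [0, 0, 0, -0.7, 0, 0, 0], [0, 0, 0, -0.7, 0, 0, 0], [0, 0, 0, -0.7, 0, 0, 0]]}}

```text
clock: 32.13
tcp_pos: [0.6268, -0.1189, 0.1005]
orientation: [3.141, 0.019, 0.009]
contact_force: [-0.3, -0.6, -2.5]
grip_width: 0.0091
```

```bash
python3 - <<'E'
from h import *
plan([.4864,-.3115,.1],93.2)
E
```

```text
t32.1 p [ 0.6268 -0.1189  0.1005] yaw 0.7 zax [ 0.006 -0.    -1.   ] F [-0.3 -0.6 -2.5] w 0.0091 j [-0.09  0.54  0.25  1.76 -0.17  0.85 -1.32]
-> [ 0.4864 -0.3115  0.1   ] 93.2 rows [-0.952, 1.272, -0.002, 0.002, -0.001, -0.514]
```

Call:
{"api": "send_rows", "payload": {"deltas": [[0, -0.15, 0.2, 0, 0, 0, 0], [0, -0.3, 0.4, 0, 0, 0, 0], [0, -0.48, 0.64, 0, 0, 0, 0], [0, -0.48, 0.64, 0, 0, 0, 0]]}}

```text
clock: 32.47
tcp_pos: [0.5466, -0.2238, 0.0961]
orientation: [3.138, 0.003, -0.01]
contact_force: [-1.0, -1.6, -2.9]
grip_width: 0.0091
```

Call:
{"api": "send_rows", "payload": {"deltas": [[0, -0.15, 0.2, 0, 0, 0, -0.04], [0, -0.3, 0.4, 0, 0, 0, -0.08], [0, -0.48, 0.64, 0, 0, 0, -0.12], [0, -0.48, 0.64, 0, 0, 0, -0.16], [0, -0.48, 0.64, 0, 0, 0, -0.2], [0, -0.48, 0.64, 0, 0, 0, -0.24], [0, -0.48, 0.64, 0, 0, 0, -0.28], [0, -0.48, 0.64, 0, 0, 0, -0.32], [0, -0.48, 0.64, 0, 0, 0, -0.36], [0, -0.48, 0.64, 0, 0, 0, -0.4], [0, -0.48, 0.64, 0, 0, 0, -0.44], [0, -0.48, 0.64, 0, 0, 0, -0.48], [0, -0.48, 0.64, 0, 0, 0, -0.514], [0, -0.48, 0.64, 0, 0, 0, -0.514], [0, -0.48, 0.64, 0, 0, 0, -0.514]]}}

```text
clock: 33.72
tcp_pos: [0.4825, -0.312, 0.0963]
orientation: [-2.161, -2.278, 0.0]
contact_force: [0.6, -0.4, -1.8]
grip_width: 0.0087
```

```bash
python3 - <<'E'
from h import *
plan([.4864,-.3115,-.0005],93.2); snap("wrist","w16")
B=cv2.imread("pics/w16_raw.png",0)[100:300]
s=cv2.resize(B,(130,36),interpolation=cv2.INTER_AREA)
for row in s: print("".join(" .:-=+*#%@"[min(9,int(v)//24)] for v in row))
E
```

```text
t33.7 p [ 0.4825 -0.312   0.0963] yaw 93.0 zax [-0.002  0.001 -1.   ] F [ 0.6 -0.4 -1.8] w 0.0087 j [ 0.55  0.46 -0.11  1.89  0.07  0.8   0.46]
-> [ 0.4864 -0.3115 -0.0005] 93.2 rows [0.001, 0.027, 0.645, -0.001, -0.0, -0.001]
============+=*###########################################################################################**####**###########*###*
=============+#######################################################################################**###*###****##############**
=========+=+=*############################################################################################################*####*#*
==========+=+*################################*++++++++++++++++++++*##################################################**######**#*
============+*################################*+=====++=========++++##########################################*#########****+++++=
============+=+*****##########################*+=+###############*++#################################################=------=***##
===========+++=+===++*########################*+=+###############*++###################
[... 3142 characters left out ...]
+=--*#######################*------=#########
****************************--*###=-:=+++=--=++++++++==:   ::: .---- .::.   -=+++=--=+*==########################*------=#########
#*##*******************#****--*###+=-=+##+--====++=====.   .:- .---- .-:.   .=+++=--=*#=+#######################**------+#########
#***#####******************#--+###*+==+##*--=++++++==-.      :..---- .:      .=++=--+##-+#######################*+------+#########
***##*#######**###*********#=-=###*+=--==-.   .-#**+=        . .---- .        :=----:.  .:=*####################*+------*#########
****#**##*###########*******+--*###++:..        +*=-.          .----.           ..:.       .-+##################*+------##########
```

Call:
{"api": "send_rows", "payload": {"deltas": [[0, 0, 0.027, 0.1, 0, 0, 0], [0, 0, 0.027, 0.25, 0, 0, 0], [0, 0, 0.027, 0.4, 0, 0, 0], [0, 0, 0.027, 0.53, 0, 0, 0], [0, 0, 0.027, 0.6, 0, 0, 0], [0, 0, 0.027, 0.64, 0, 0, 0], [0, 0, 0.027, 0.66, 0, 0, 0], [0, 0, 0.027, 0.67, 0, 0, 0], [0, 0, 0.027, 0.677, 0, 0, 0], [0, 0, 0.027, 0.677, 0, 0, 0], [0, 0, 0.027, 0.677, 0, 0, 0]]}}

```text
clock: 34.68
tcp_pos: [0.4881, -0.3126, -0.0031]
orientation: [2.157, 2.281, 0.001]
contact_force: [-1.2, 1.2, 1.5]
grip_width: 0.0091
```

Call:
{"api": "send_rows", "payload": {"deltas": [[0.22, 0, 0, 0, 0, 0, 0], [0.22, 0, 0, 0, 0, 0, 0], [0.22, 0, 0, 0, 0, 0, 0], [0.22, 0, 0, -0.05, 0, 0, 0], [0.22, 0, 0, -0.2, 0, 0, 0], [0.22, 0, 0, -0.45, 0, 0, 0], [0.22, 0, 0, -0.9, 0, 0, 0], [0.22, 0, 0, -0.9, 0, 0, 0], [0.22, 0, 0, -0.9, 0, 0, 0]]}}

```text
clock: 35.43
tcp_pos: [0.4911, -0.3143, 0.1378]
orientation: [2.151, 2.275, 0.005]
contact_force: [1.7, -0.5, 0.2]
grip_width: 0.0187
```

```bash
python3 - <<'E'
from h import *
plan([.659,.025,.13],-3.7);snap("top","t4")
A=cv2.imread("pics/t3_raw.png",0);B=cv2.imread("pics/t4_raw.png",0)
T=A[155:212,252:278];m=cv2.matchTemplate(B[130:240,225:310],T,5);print(cv2.minMaxLoc(m),"expect",(27,25))
E
```

```text
t35.4 p [ 0.4911 -0.3143  0.1378] yaw 93.2 zax [ 0.01  -0.005 -1.   ] F [ 1.7 -0.5  0.2] w 0.0187 j [ 0.55  0.41 -0.12  1.86  0.06  0.87  0.46]
-> [0.659 0.025 0.13 ] -3.7 rows [2.196, 1.243, 0.051, 0.004, -0.001, 0.538]
(-0.21300958096981049, 0.9978874325752258, (6, 0), (27, 25)) expect (27, 25)
```

RB is unmoved. Going there in three calls.

Call:
{"api": "send_rows", "payload": {"deltas": [[0.35, 0.25, 0.14, 0, 0, 0, 0], [0.35, 0.5, 0.28, 0, 0, 0, 0], [0.35, 0.73, 0.415, 0, 0, 0, 0], [0.35, 0.73, 0.415, 0, 0, 0, 0]]}}

```text
clock: 35.82
tcp_pos: [0.5471, -0.1888, 0.1303]
orientation: [-2.143, -2.294, -0.008]
contact_force: [0.6, 1.5, 0.6]
grip_width: 0.0299
```

Call:
{"api": "send_rows", "payload": {"deltas": [[0.35, 0.25, 0.14, 0, 0, 0, 0], [0.35, 0.5, 0.28, 0, 0, 0, 0], [0.35, 0.73, 0.415, 0, 0, 0, 0], [0.35, 0.73, 0.415, 0, 0, 0, 0]]}}

```text
clock: 36.15
tcp_pos: [0.6023, -0.0755, 0.1303]
orientation: [-2.142, -2.294, -0.009]
contact_force: [0.7, 2.0, -0.1]
grip_width: 0.0299
```

Call:
{"api": "send_rows", "payload": {"deltas": [[0.35, 0.25, 0.14, 0, 0, 0, 0.04], [0.35, 0.5, 0.28, 0, 0, 0, 0.08], [0.35, 0.73, 0.415, 0, 0, 0, 0.12], [0.35, 0.73, 0.415, 0, 0, 0, 0.16], [0.35, 0.73, 0.415, 0, 0, 0, 0.2], [0.35, 0.73, 0.415, 0, 0, 0, 0.24], [0.35, 0.73, 0.415, 0, 0, 0, 0.28], [0.35, 0.73, 0.415, 0, 0, 0, 0.32], [0.35, 0.73, 0.415, 0, 0, 0, 0.36], [0.35, 0.73, 0.415, 0, 0, 0, 0.4], [0.35, 0.73, 0.415, 0, 0, 0, 0.44], [0.35, 0.73, 0.415, 0, 0, 0, 0.48], [0.35, 0.73, 0.415, 0, 0, 0, 0.52], [0.35, 0.73, 0.415, 0, 0, 0, 0.538], [0.35, 0.73, 0.415, 0, 0, 0, 0.538], [0.35, 0.73, 0.415, 0, 0, 0, 0.538]]}}

```text
clock: 37.48
tcp_pos: [0.6547, 0.0261, 0.13]
orientation: [3.14, -0.095, -0.002]
contact_force: [-0.5, -0.2, 0.1]
grip_width: 0.0302
```

```bash
python3 - <<'E'
from h import *
plan([.659,.0245,-.008],-3.7);snap("wrist","w17")
B=cv2.imread("pics/w17_raw.png",0)[100:330,140:420]
s=cv2.resize(B,(93,44),interpolation=cv2.INTER_AREA)
for row in s: print("".join(" .:-=+*#%@"[min(9,int(v)//24)] for v in row))
print((proj("w17",[[.659,.0245,.018],[.69,.023,.018],[.62,.027,.016]])-[140,100])/[3.01,5.23])
E
```

```text
t37.5 p [0.6547 0.0261 0.13  ] yaw -3.5 zax [-0.002 -0.001 -1.   ] F [-0.5 -0.2  0.1] w 0.0302 j [-0.29  0.53  0.21  1.69 -0.13  0.93 -1.66]
-> [ 0.659   0.0245 -0.008 ] -3.7 rows [0.031, 0.008, 0.92, 0.0, 0.0, 0.001]
++++++++++===-=+-======*#################################*##################**##*======++####
==+++++++====-++======+*##########################*##*++++++++*++++++++++++====++=====+++*###
============-=+=======**#############################+==================+=====+++=+====+++###
-========----+=======**#############################*+=========================+==++=====+###
-----------=+======+*#*############*################+=================================+===+##
----------=+=====++*#*#############################*==========================++====+++++++##
--------=++===+++##**#############################*+================+=====+===+====++++++=*##
----==++++*******#*################################++================+==========++=====+++*##
+*******#####*##*###########################*##**##*===========+++===+++======+++++=+++++++##
#####**###***#######################
[... 2635 characters left out ...]
#####*##########***-                 .--====-         
    .      .-:..                    -###################**+                     ....         
                                    +###################***.                                 
                                   .####################**#-                                 
                                   -#####################**+                                 
                                   +######################**.                                
                                 ..*######################*#- .                              
[[47.6345182  18.36099931]
 [47.49712988 11.50449575]
 [47.57049297 26.29659368]]
```

The shank is centred on target. The window block ends at about x=0.652, so I'll grip at x=0.667.

Call:
{"api": "send_rows", "payload": {"deltas": [[0.35, 0.084, 0.008, 0.1, 0, 0, 0.001], [0.35, 0.084, 0.008, 0.3, 0, 0, 0.001], [0.35, 0.084, 0.008, 0.5, 0, 0, 0.001], [0.35, 0.084, 0.008, 0.65, 0, 0, 0.001], [0.35, 0.084, 0.008, 0.78, 0, 0, 0.001], [0.35, 0.084, 0.008, 0.85, 0, 0, 0.001], [0.35, 0.084, 0.008, 0.9, 0, 0, 0.001], [0.35, 0.084, 0.008, 0.922, 0, 0, 0.001], [0.35, 0.084, 0.008, 0.922, 0, 0, 0.001], [0.35, 0.084, 0.008, 0.922, 0, 0, 0.001]]}}

```text
clock: 38.37
tcp_pos: [0.6687, 0.0243, -0.0065]
orientation: [-3.14, 0.104, -0.003]
contact_force: [0.0, -0.1, 0.3]
grip_width: 0.0296
```

Call:
{"api": "send_rows", "payload": {"deltas": [[0, 0, 0, 0, 0, 0, 0], [0, 0, 0, 0, 0, 0, 0], [0, 0, 0, 0, 0, 0, 0], [0, 0, 0, 0, 0, 0, 0], [0, 0, 0, 0, 0, 0, 0], [0, 0, 0, 0, 0, 0, 0]], "squeeze": 80}}

```text
clock: 38.87
tcp_pos: [0.6689, 0.0244, -0.0059]
orientation: [-3.139, 0.104, -0.004]
contact_force: [-1.6, -0.7, 6.6]
grip_width: 0.0091
```

Call:
{"api": "send_rows", "payload": {"deltas": [[0, 0, 0, -0.05, 0, 0, 0], [0, 0, 0, -0.2, 0, 0, 0], [0, 0, 0, -0.45, 0, 0, 0], [0, 0, 0, -0.7, 0, 0, 0], [0, 0, 0, -0.7, 0, 0, 0], [0, 0, 0, -0.7, 0, 0, 0]]}}

```text
clock: 39.37
tcp_pos: [0.6698, 0.0243, 0.1008]
orientation: [-3.139, 0.104, -0.009]
contact_force: [0.3, 0.8, -1.9]
grip_width: 0.0086
```

```bash
python3 - <<'E'
from h import *
plan([.4425,-.314,.1],93.2)
E
```

```text
t39.4 p [0.6698 0.0243 0.1008] yaw -3.8 zax [ 0.006  0.001 -1.   ] F [ 0.3  0.8 -1.9] w 0.0086 j [-0.27  0.59  0.21  1.68 -0.15  0.89 -1.65]
-> [ 0.4425 -0.314   0.1   ] 93.2 rows [-1.363, 2.351, -0.005, 0.001, -0.002, -0.539]
```

Call:
{"api": "send_rows", "payload": {"deltas": [[0, -0.11, 0.2, 0, 0, 0, 0], [0, -0.23, 0.4, 0, 0, 0, 0], [0, -0.35, 0.6, 0, 0, 0, 0], [0, -0.454, 0.784, 0, 0, 0, 0], [0, -0.454, 0.784, 0, 0, 0, 0]]}}

```text
clock: 39.78
tcp_pos: [0.5862, -0.0965, 0.0961]
orientation: [3.135, -0.118, -0.01]
contact_force: [-0.3, -0.9, -1.3]
grip_width: 0.0089
```

Call:
{"api": "send_rows", "payload": {"deltas": [[0, -0.11, 0.2, 0, 0, 0, 0], [0, -0.23, 0.4, 0, 0, 0, 0], [0, -0.35, 0.6, 0, 0, 0, 0], [0, -0.454, 0.784, 0, 0, 0, 0], [0, -0.454, 0.784, 0, 0, 0, 0]]}}

```text
clock: 40.2
tcp_pos: [0.5104, -0.208, 0.0964]
orientation: [3.137, -0.119, -0.008]
contact_force: [-0.6, 0.0, -0.3]
grip_width: 0.0089
```

Call:
{"api": "send_rows", "payload": {"deltas": [[0, -0.11, 0.2, 0, 0, 0, -0.04], [0, -0.23, 0.4, 0, 0, 0, -0.08], [0, -0.35, 0.6, 0, 0, 0, -0.12], [0, -0.454, 0.784, 0, 0, 0, -0.16], [0, -0.454, 0.784, 0, 0, 0, -0.2], [0, -0.454, 0.784, 0, 0, 0, -0.24], [0, -0.454, 0.784, 0, 0, 0, -0.28], [0, -0.454, 0.784, 0, 0, 0, -0.32], [0, -0.454, 0.784, 0, 0, 0, -0.36], [0, -0.454, 0.784, 0, 0, 0, -0.4], [0, -0.454, 0.784, 0, 0, 0, -0.44], [0, -0.454, 0.784, 0, 0, 0, -0.48], [0, -0.454, 0.784, 0, 0, 0, -0.52], [0, -0.454, 0.784, 0, 0, 0, -0.539], [0, -0.454, 0.784, 0, 0, 0, -0.539], [0, -0.454, 0.784, 0, 0, 0, -0.539]]}}

```text
clock: 41.53
tcp_pos: [0.4401, -0.3136, 0.0966]
orientation: [-2.159, -2.279, 0.0]
contact_force: [-0.3, -0.2, -1.8]
grip_width: 0.0087
```

```bash
python3 - <<'E'
from h import *
plan([.4425,-.311,-.0005],93.2); snap("wrist","w18",None,1.4)
E
```

```text
t41.5 p [ 0.4401 -0.3136  0.0966] yaw 93.1 zax [-0.001  0.001 -1.   ] F [-0.3 -0.2 -1.8] w 0.0087 j [ 0.62  0.41 -0.14  1.97  0.08  0.77  0.48]
-> [ 0.4425 -0.311  -0.0005] 93.2 rows [0.016, 0.018, 0.648, -0.0, -0.0, -0.001]
```

View pics/w18.png

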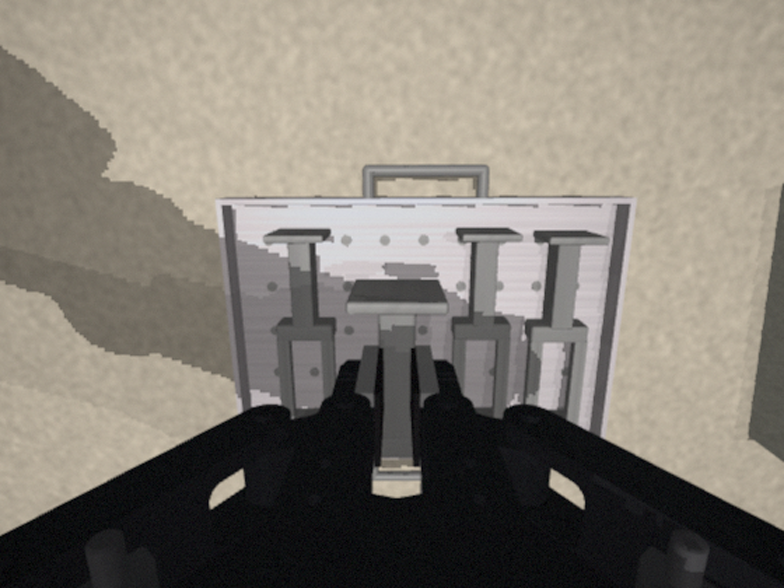

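The tray holds the sample at (300,320), RC at (482,320) and RA at (560,320). The gap at about (392,320) is right under the held retractor, so I'll place it there.

Call:
{"api": "send_rows", "payload": {"deltas": [[0, 0.016, 0.005, 0.1, 0, 0, 0], [0, 0.016, 0.005, 0.25, 0, 0, 0], [0, 0.016, 0.005, 0.4, 0, 0, 0], [0, 0.016, 0.005, 0.53, 0, 0, 0], [0, 0.016, 0.005, 0.6, 0, 0, 0], [0, 0.016, 0.005, 0.64, 0, 0, 0], [0, 0.016, 0.005, 0.66, 0, 0, 0], [0, 0.016, 0.005, 0.67, 0, 0, 0], [0, 0.016, 0.005, 0.678, 0, 0, 0], [0, 0.016, 0.005, 0.678, 0, 0, 0], [0, 0.016, 0.005, 0.678, 0, 0, 0]]}}

```text
clock: 42.5
tcp_pos: [0.4418, -0.312, -0.003]
orientation: [2.157, 2.282, 0.0]
contact_force: [-1.3, 1.0, 5.5]
grip_width: 0.0089
```

Call:
{"api": "send_rows", "payload": {"deltas": [[0.22, 0, 0, 0, 0, 0, 0], [0.22, 0, 0, 0, 0, 0, 0], [0.22, 0, 0, 0, 0, 0, 0], [0.22, 0, 0, -0.05, 0, 0, 0], [0.22, 0, 0, -0.2, 0, 0, 0], [0.22, 0, 0, -0.45, 0, 0, 0], [0.22, 0, 0, -0.9, 0, 0, 0], [0.22, 0, 0, -0.9, 0, 0, 0]]}}

```text
clock: 43.17
tcp_pos: [0.4424, -0.3124, 0.1349]
orientation: [2.155, 2.28, 0.001]
contact_force: [1.5, -0.9, 0.8]
grip_width: 0.0187
```

Call:
{"api": "send_rows", "payload": {"deltas": [[0.22, 0.2, 0.2, 0, 0, 0, 0], [0.22, 0.4, 0.4, 0, 0, 0, 0], [0.22, 0.6, 0.6, 0, 0, 0, 0], [0.22, 0.9, 0.7, -0.2, 0, 0, 0], [0.22, 0.9, 0.7, -0.4, 0, 0, 0], [0.22, 0.9, 0.7, -0.4, 0, 0, 0], [0.22, 0.9, 0.7, -0.4, 0, 0, 0]]}}

```text
clock: 43.75
tcp_pos: [0.5406, -0.17, 0.1936]
orientation: [2.152, 2.283, 0.004]
contact_force: [-1.0, -0.4, 0.0]
grip_width: 0.0185
```

```bash
python3 - <<'E'
from h import *
st();snap("top","t5");snap("scene","s5")
B=cv2.imread("pics/t5_raw.png");S=cv2.imread("pics/s5_raw.png")
C=np.zeros((600,800,3),np.uint8)
C[:300,:400]=cv2.resize(B[195:330,70:250],(400,300),interpolation=2);C[:300,400:]=cv2.resize(B[195:330,330:510],(400,300),interpolation=2)
C[300:,:400]=cv2.resize(S[225:345,310:470],(400,300),interpolation=2);C[300:,400:]=cv2.resize(S[105:225,170:330],(400,300),interpolation=2)
cv2.imwrite("pics/v16.png",C)
E
```

```text
t43.8 p [ 0.5406 -0.17    0.1936] yaw 93.4 zax [ 0.005 -0.001 -1.   ] F [-1.  -0.4  0. ] w 0.0185 j [ 0.36  0.33 -0.2   1.83  0.08  0.98  0.18]
```

View pics/v16.png

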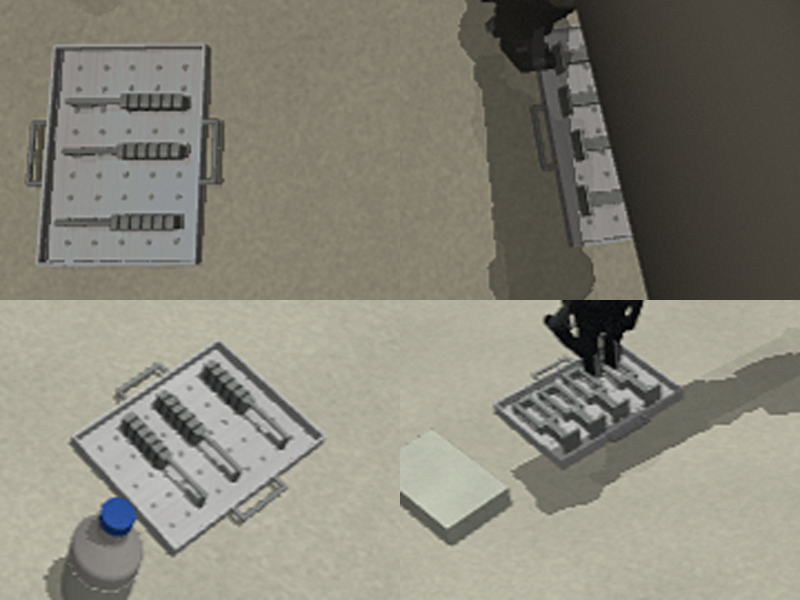

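The left tray holds three hooks lying flat and apart. The right tray holds four retractors side by side on the floor. Handing in after a numeric check of the bystanders.

```bash
python3 - <<'E'
from h import *
A=cv2.imread("pics/s0_raw.png",0);B=cv2.imread("pics/s5_raw.png",0)
for n,b in dict(bottle=(330,300,370,355),gallipot=(238,255,275,295),pouches=(155,155,217,202),sampleH=(385,245,430,290)).items():
    T=A[b[1]:b[3],b[0]:b[2]];m=cv2.matchTemplate(B[b[1]-10:b[3]+10,b[0]-10:b[2]+10],T,5);_,v,_,l=cv2.minMaxLoc(m);print(n,round(v,3),l[0]-10,l[1]-10)
print(r.hand_in()); st()
E
```

```text
bottle 0.999 0 0
gallipot 0.999 0 0
pouches 0.995 0 0
sampleH 0.882 0 0
the job is handed in; nothing more can be done
None
the job is handed in; nothing more can be done
```

The job is done and handed in at about 44 s of the 210 s allowed. There were five instruments, two bone hooks and three retractors. I twisted both hooks out of their windows and laid them in the left tray with the hook sample. The three retractors went into the right tray beside the retractor sample.

**Last checks:**
- **Left tray:** the final pictures show the hooks lying flat and apart.
- **Right tray:** the retractors lie side by side on the floor, but the arm hid part of this tray from above. There I rely on the scene camera.
- **Bystanders:** the bottle, gallipot and pouches matched their starting pictures with no shift. The hook sample showed no shift either, with a weaker match of 0.88. I did not measure the retractor sample for movement.

**What disagreed or went wrong:**
- **Fingertip height:** the first grasp closed above the handle. The fingertips sat roughly 20–25 mm higher than the tool data implied, so I corrected the heights from then on. Nothing was moved by the miss.
- **Knocked retractor:** the middle retractor was found about 25 mm out of place once its hook was out. I measured it again before grasping it.

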